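# Fetch the short coupling from behind the tall pump parts for its run-out check

### The arm

A 6-joint arm with a two-finger parallel gripper is mounted at the origin on the work surface. World frame = base frame: x ahead of the robot, y to its left, z up, the work surface at z = 0. Lengths are in mm, angles in rad, forces in N, time in s.
With the tool pointing down it reaches from about 275 to 750 mm from the base axis. Payload 10.2 kg.
Tool frame: the origin (TCP) lies midway between the tips of the shut fingers; the grasp point (between the pads) lies grip_depth behind it (grip_depth is the distance from the TCP to the grasp point, in mm); z points along the fingers, y is the line along which they close (so a half turn about z gives the same grasp; the last joint's range is limited). The gripper opens to 85 mm and grips with 20 to 120 N. Pads are 22 mm wide; open, the fingers measure 114 mm over their backs; the gripper's body (76 mm by 85 mm) begins 54 mm behind the grasp point. The pads swing forward as they close: fully open they stand 13 mm farther back than shut.
Start: joints at [1.083, 0.313, 1.498, -0, 1.331, -0.223], TCP at [137.414, 506.704, 231.294] pointing down, gripper open.
Joint ranges: [-2.94, 2.94], [-0.97, 2.17], [0.19, 2.56], [-1.23, 4.37], [0.02, 3.11], [-2.88, 2.88]. Speed limits (rad/s): [2.39, 2.39, 3.01, 3.14, 3.14, 3.14].

### API

Orientations are given as a unit quaternion [w, x, y, z].
In Python, from rig import * gives the robot as it stands.
- The arm moves only by the tool servo_tool, never from a script. Its argument "commands" is a list of rows, each a list of 3 entries, a list of its own where there are three numbers: the gripper command: -1 is fully open, 1 is shut, values between are in proportion, then the shift along the tool's x, y, z in m, then the turn, a rotation vector about the tool's x, y, z in units of 6 degrees (1.0 is 6 degrees). In form: [[grip, [dx, dy, dz], [ax, ay, az]], ...]. A call has 1 to 10 rows; each row shifts and turns the commanded pose from where the row before left it, along the tool's axes as they then stand; what a row does not reach is not made up. A row lasts 1/12 s, in which the tool goes at most 41.7 mm and 7.16 degrees, less where a joint would pass 70% of its speed; a pose out of reach is approached as far as the arm can. A call is refused whole if a number of a shift passes 0.0417 or a number of a turn 1, either way. A call with a gripper value outside its range is refused whole. The fingers move at their own pace and stop on an object; "squeeze" is the grip in N (left out, the last holds). Time passes only in rows, so rows that do not move let the fingers close. It gives the time, the measured TCP pose, the force, the opening and the grip force at its end, in the units of the state.
- sense(): the state, without advancing time (a new reading comes with each control period).
- capture(name): name is "scene" or "top"; returns a dict with "pixels" (480x640x3 uint8, red, green, blue), "z_map" (480x640 float32, mm along the optical axis (not along the pixel's ray), 0 where there is no reading), "fx", "fy", "cx", "cy" (pixels), "distortion" ([k1, k2, p1, p2, k3] as OpenCV has them; the pictures are not rectified), "rvec" (rotation vector, rad) and "tvec" (3), from world to camera coordinates, as OpenCV has them. Camera axes: x right, y down, z forward; pixel columns grow to the right and rows downward; lengths in mm; the calibration is good to about 2 mm. A picture is of the moment at which its call begins.
- finish_job(): hands the job in; it is judged then, once.
The state is a dict: "time_s": time; "joints": joint angles; "dq": joint speeds; "tau": joint torques, N m; "eef_pos": TCP position; "ee_rot": TCP orientation; "force": force on the tool from outside, world axes, zero at the start; "wrist_torque": the same for the moment, N m; "grip_width": opening from 0.0 (shut) to 1.0 (fully open); "grip_force": force on a finger pad.
Only numpy, scipy, OpenCV 4.12 (cv2) and the standard library are available. Lean on these libraries where they do the work, as an engineer would, in place of code of your own. Each camera call takes 0.05 s, during which the arm holds its last target. There are 200 camera calls.

### The job

The short coupling is wanted for its run-out check, but the barrel, the valve cage and the crown-toothed tube crowd it in on the layout board: lift all three over to the grey side mat and stand them there, then stand the coupling upright in the centre of the spin table. After that stand each tall part back upright on the very outline it came from, so that the batch keeps the order of its inspection sheet, and leave the two flat locknuts where they are.

Things in the scene. Friction and masses are not known exactly. Their poses are not given: they have to be found in the camera images.
- barrel: Tall threaded pump barrel standing on end on the layout board: plain tube, 44 mm diameter, 132 mm high, grey thread bands at both ends, open bore at the top; 0.4 to 0.7 kg. Origin: centre of its underside; z up its axis. Turned black steel, loose.
- cage: Tall valve cage standing on end on the layout board: tube, 40 mm diameter, 124 mm high, three long rounded black ports half-way up; 0.3 to 0.55 kg. Origin: centre of its underside; z up its axis. Turned black steel, loose.
- crown_tube: Tall tube standing on end on the layout board, its top cut into four upright teeth like a crown: 36 mm diameter, 116 mm high to the tips of the teeth (14 mm long, at the rim); 0.3 to 0.5 kg. Origin: centre of its underside; z up its axis. Turned black steel, loose.
- coupling: The short coupling: a plain sleeve, 46 mm diameter and only 40 mm high, 33 mm bore, standing on the board in the middle of the far row, hemmed in by the three tall parts (about 5 to 17 mm of air to each); 0.2 to 0.3 kg. Origin: centre of its underside; z up its axis. Turned black steel, loose.
- layout_board: Fixed board 150 x 204 x 12 mm, black rubber face, six white 52 mm outlines. Origin: centre of its underside; top z = 12 mm; own x points away from the robot (turned up to 0.35 rad). Outlines at x = -27, +27, y = -54, 0, +54 mm. Coupling at (+27, 0); tall parts at (+27, +54), (+27, -54), (-27, 0), which one where varies; locknuts at (-27, +54), (-27, -54). Each within 3 mm of the centres.
- side_mat: Fixed flat grey felt set-down mat, 260 (own x, roughly away from the robot) x 130 (own y) x 6 mm, to the left or the right of the layout board, empty at the start. Origin: centre of its underside; top at z = 6 mm.
- spin_table: Round aluminium spin table, 116 mm diameter, locked, on a fixed granite plate, beyond the board from the mat. Origin: on the table's axis at work-surface level; flat top at z = 80 mm. Granite: own x -90 to +180, y -80 to +80 mm, 40 mm high. An indicator stand on it, 210 mm high overall, fills own x 122 to 170, y -28 to +105 mm; own x points away from the robot (within 0.2 rad).
- locknut_a: Flat round slotted locknut, 40 mm diameter, 14 mm high, lying on the board's near row at the left (own y = +54 mm). To be left alone. Origin: centre of its underside.
- locknut_b: Flat round slotted locknut, same as the other, on the board's near row at the right (own y = -54 mm). To be left alone. Origin: centre of its underside.

How it is judged:
By the outcome, as a careful person would: the job done as asked, in the order asked, and still so for the second after the job is handed in, with the robot touching nothing.
It also fails if it takes over 134 s, if anything falls off the work surface, if the arm or the gripper's body presses on something with over 40 N, if the wrist force passes 120 N, or if a joint passes its speed limit or range.

## Working session

There is one attempt and no reset: what is moved stays moved. The work goes in short steps, Python scripts to look and compute and a tool call to move; the robot and the scene stay as the last step left them, time stands still between calls to the robot, and variables do not carry over. Pictures are saved under pics/ and viewed, at most 14 in all, crops included, and the job is handed in when it is done.

Besides the shell and the picture viewer there is one more tool, called after "Call:" in YAML: its name, and indented under it one key for each argument. servo_tool: Moves the arm, as the interface text tells. Its arguments: {"type":"object","properties":{"commands":{"type":"array"},"squeeze":{"type":"number"}},"required":["commands"]}

```bash
mkdir -p pics; ls; python3 - <<'E'
from rig import *
import cv2,numpy as np,pickle
s=sense();print(s)
for n in("scene","top"):
    c=capture(n);cv2.imwrite(f"pics/{n}0.png",c["pixels"][:,:,::-1]);pickle.dump(c,open(f"{n}0.pkl","wb"))
    R=cv2.Rodrigues(np.array(c["rvec"]))[0];print(n,-R.T@np.array(c["tvec"]).ravel(),R.round(3).tolist(),c["fx"],c["distortion"])
E
```

```text
pics
{'time_s': 0.0, 'joints': array([ 1.08259142e+00,  3.13425588e-01,  1.49847590e+00, -1.17092843e-05,
        1.33099497e+00, -2.23403472e-01]), 'dq': array([-0.00043225,  0.00038986,  0.00044028, -0.00083779,  0.00081282,
       -0.00163469]), 'tau': array([ 3.00468118e-04, -4.12269187e+01, -2.59737110e+01, -2.03476702e-04,
        4.26115395e-03,  4.36753908e-05]), 'eef_pos': array([137.28741595, 506.4502923 , 230.73295789]), 'ee_rot': array([-2.21755726e-04,  1.32012815e-01,  9.91247795e-01, -6.13050452e-04]), 'force': array([ 0.17024852,  1.09541385, -0.26285468]), 'wrist_torque': array([-0.00252777,  0.00889541,  0.04131649]), 'grip_force': 0.0, 'grip_width': 1.0024547970229885}
scene [1048.97253899  431.16420559  691.91546759] [[-0.643, 0.766, -0.014], [0.551, 0.45, -0.703], [-0.532, -0.459, -0.711]] 494.2079324665324 [0.00936206 0.         0.         0.         0.        ]
top [441.05028118  12.48005494 933.55866459] [[0.029, -0.999, 0.028], [-0.994, -0.031, -0.106], [0.107, -0.025, -0.994]] 471.54564039222936 [-0.0339438  0.         0.         0.         0.       ]
```

View pics/scene0.png

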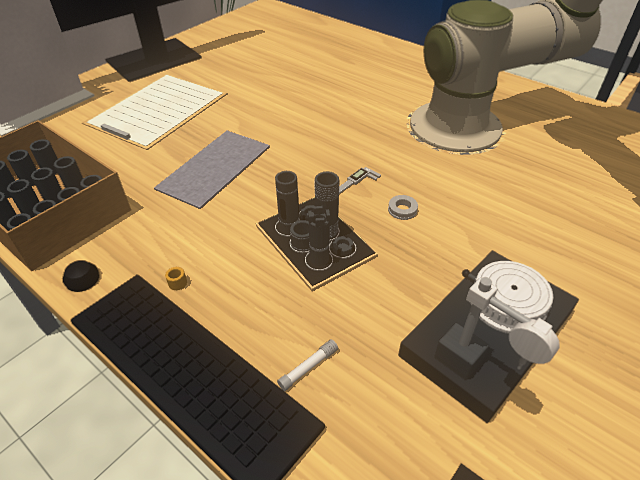

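View pics/top0.png

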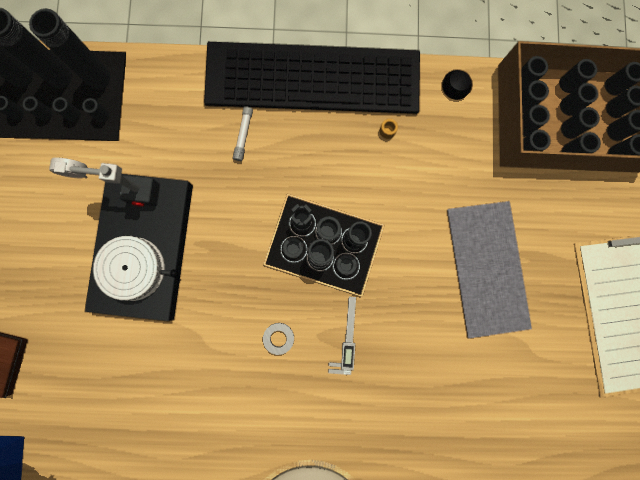

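The top view shows the board around (323,246), the mat around (488,270, on the robot's right) and the spin table centre at (125,268). Next I'll enlarge both views.

```bash
cat > h.py <<'E'
import cv2,numpy as np,pickle
def ray(c,u,v):
    K=np.array([[c["fx"],0,c["cx"]],[0,c["fy"],c["cy"]],[0,0,1.]])
    p=cv2.undistortPoints(np.array([[[u,v]]],float),K,np.array(c["distortion"]))[0,0]
    R=cv2.Rodrigues(np.array(c["rvec"],float))[0];t=np.array(c["tvec"],float).ravel()
    return -R.T@t, R.T@np.array([p[0],p[1],1.])
def at(c,u,v,z):
    o,d=ray(c,u,v);return o+d*(z-o[2])/d[2]
def tri(c1,p1,c2,p2):
    (a,d),(b,e)=ray(c1,*p1),ray(c2,*p2)
    s=np.linalg.lstsq(np.c_[d,-e],b-a,rcond=None)[0]
    P,Q=a+d*s[0],b+e*s[1];return (P+Q)/2,np.linalg.norm(P-Q)
def cloud(c):
    z=c["z_map"];v,u=np.nonzero(z>0)
    K=np.array([[c["fx"],0,c["cx"]],[0,c["fy"],c["cy"]],[0,0,1.]])
    p=cv2.undistortPoints(np.c_[u,v].astype(float)[:,None],K,np.array(c["distortion"]))[:,0]
    R=cv2.Rodrigues(np.array(c["rvec"],float))[0];t=np.array(c["tvec"],float).ravel()
    return (np.c_[p,np.ones(len(p))]*z[v,u][:,None]-t)@R
def crop(c,x,y,w,h,k,name):
    im=c["pixels"][y:y+h,x:x+w,::-1];cv2.imwrite(name,cv2.resize(cv2.convertScaleAbs(im,alpha=1.6,beta=15),None,fx=k,fy=k,interpolation=cv2.INTER_CUBIC))
L=lambda n:pickle.load(open(n,"rb"))
E
python3 - <<'E'
from h import *
crop(L("top0.pkl"),258,188,132,100,6,"pics/topc.png");crop(L("scene0.pkl"),250,160,132,130,4.5,"pics/scenec.png")
E
```

```text
(no output)
```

View pics/topc.png

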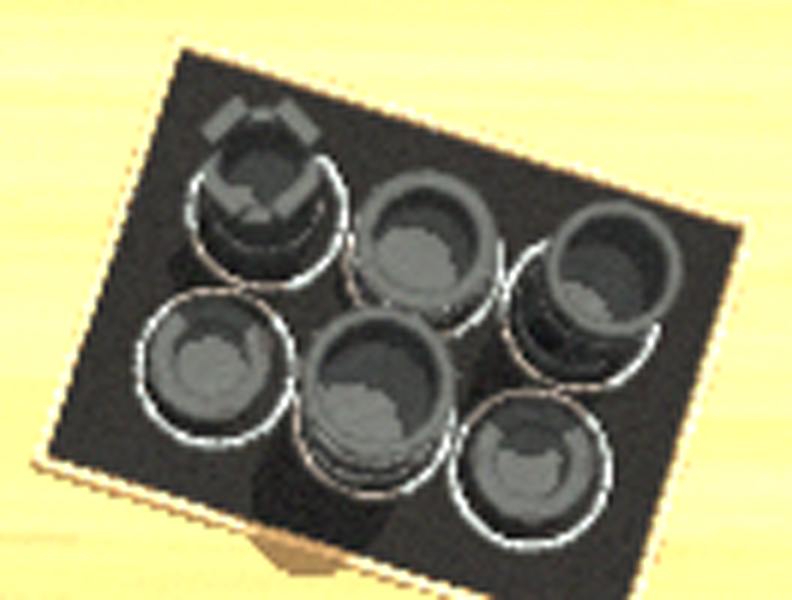

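View pics/scenec.png

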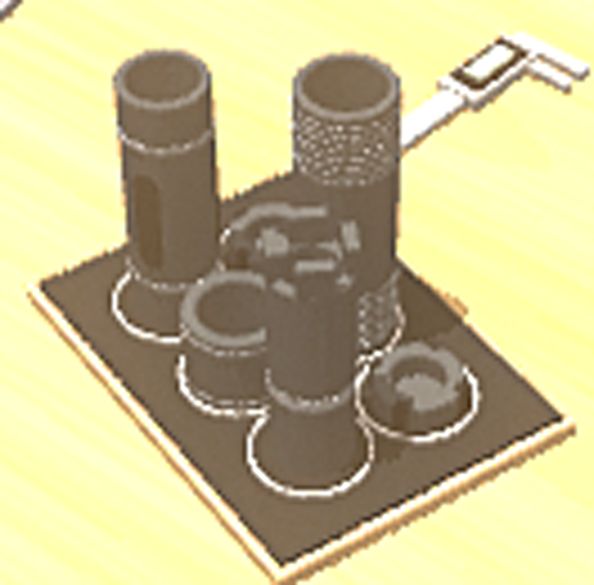

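Layout: crown tube far left, coupling far middle, cage far right, barrel near middle. Rim centres in the top crop are about crown (262,155), coupling (427,240), cage (615,268) and barrel (378,378). In the scene crop they are cage (162,79), barrel (347,86) and coupling (232,310).

```bash
cat > m.py <<'E'
from h import *
from scipy.optimize import least_squares
T,S=L("top0.pkl"),L("scene0.pkl")
f=lambda x,y,k,a,b:(a+(x+.5)/k-.5,b+(y+.5)/k-.5)
t=lambda x,y:f(x,y,6,258,188)
s=lambda x,y:f(x,y,4.5,250,160)
for n,p,q in(("cage",(615,268),(162,79)),("barrel",(378,378),(347,86)),("coup",(427,240),(232,310))):
    print(n,*[np.round(a,1) for a in tri(T,t(*p),S,s(*q))])
print("crown z128",at(T,*t(262,155),128).round(1))
# outlines: white ring pixels at z=12
g=T["pixels"].astype(int);m=(g.min(2)>95);m[:195]=0
P=np.array([at(T,u,v,12)[:2] for v in range(195,285) for u in range(262,385) if g[v,u].min()>90 and np.ptp(g[v,u])<60])
c=np.array([(x,y) for x in(-27,27) for y in(-54,0,54)])
def rs(p):
    w=p[2];R=np.array([[np.cos(w),-np.sin(w)],[np.sin(w),np.cos(w)]])
    d=np.linalg.norm(P[:,None]-(c@R.T+p[:2]),axis=2)-25.5
    return np.abs(d).min(1)
A,B=at(T,*t(45,455),12),at(T,*t(183,50),12);C=at(T,*t(745,228),12)
p0=[*((A+C)/2)[:2],np.arctan2(B[1]-A[1],B[0]-A[0])]
r=least_squares(rs,p0,loss="cauchy",f_scale=1.5);print("board",np.round(p0,2),r.x.round(3),len(P),np.median(r.fun))
w=r.x[2];R=np.array([[np.cos(w),-np.sin(w)],[np.sin(w),np.cos(w)]]);print((c@R.T+r.x[:2]).round(1).tolist())
# depth cloud: circle fits
for nm,C in(("top",cloud(T)),("scene",cloud(S))):
    for n,xy,z,rad in(("crown",c[5],128,18),("coup",c[4],52,23),("cage",c[3],136,20),("barrel",c[1],144,22)):
        q=R@xy+r.x[:2];k=C[(np.abs(C[:,2]-z)<5)&(np.linalg.norm(C[:,:2]-q,axis=1)<34)]
        if len(k)<15: print(nm,n,len(k));continue
        e=least_squares(lambda p:np.maximum(np.linalg.norm(k[:,:2]-p,axis=1)-rad,0)+np.maximum(rad-6-np.linalg.norm(k[:,:2]-p,axis=1),0),k[:,:2].mean(0),loss="soft_l1")
        print(nm,n,len(k),e.x.round(1),np.median(k[:,2]).round(1),"out",q.round(1))
# spin table and mat
for nm,C in(("top",cloud(T)),):
    k=C[(np.abs(C[:,2]-80)<5)&(C[:,1]>150)&(C[:,1]<500)&(C[:,0]>200)&(C[:,0]<600)]
    print("spin",cv2.minEnclosingCircle(k[:,:2].astype(np.float32)),np.median(k[:,2]),len(k))
print("spin px",at(T,125,268,80),tri(T,(125,268),S,(514.5,287.5)))
print("granite",[at(T,*p,40).round(0) for p in((86,313),(174,322),(192,181),(108,174))])
print("mat",[at(T,*p,6).round(0) for p in((447,209),(510,201),(531,329),(468,338))])
k=cloud(T);k=k[(k[:,1]>100)&(k[:,1]<480)&(k[:,2]>85)&(k[:,0]>250)&(k[:,0]<750)];print("stand",k.min(0),k.max(0))
E
python3 m.py
```

```text
cage [544.6 -70.9 136.2] 0.8
barrel [510.   -3.7 144.9] 1.7
coup [562.9 -20.6  51.4] 0.1
crown z128 [575.4  30.5 128. ]
board [ 5.3473e+02 -1.3370e+01 -2.9000e-01] [ 5.35612e+02 -1.36340e+01 -2.82000e-01] 238 0.47226850427692746
[[494.7, -58.0], [509.7, -6.1], [524.7, 45.7], [546.5, -73.0], [561.5, -21.1], [576.6, 30.7]]
top crown 121 [574.7  31. ] 127.3 out [576.6  30.7]
top coup 235 [562.5 -20.2] 51.3 out [561.5 -21.1]
top cage 178 [545.1 -71. ] 135.2 out [546.5 -73. ]
top barrel 217 [509.6  -4.5] 143.5 out [509.7  -6.1]
scene crown 161 [576.1  33.2] 129.1 out [576.6  30.7]
scene coup 221 [563.5 -19.8] 53.1 out [561.5 -21.1]
scene cage 201 [546.2 -69.2] 136.4 out [546.5 -73. ]
scene barrel 233 [511.1  -2.6] 144.5 out [509.7  -6.1]
spin ((508.7929382324219, 334.60491943359375), 94.91851806640625) 80.17058444517272 3338
spin px [473.79449494 345.34395833  80.        ] (array([473.22965985, 346.97962486,  79.15909318]), np.float64(2.7283940343775854))
granite [array([389., 428.,  40.]), array([378., 263.,  40.]), array([646., 245.,  40.]), array([655., 407.,  40.])]
mat [array([ 615., -259.,    6.]), array([ 636., -389.,    6.]), array([ 380., -428.,    6.]), array([ 360., -302.,    6.])]
stand [438.69292965 304.08497523  85.00980032] [641.50426563 438.11667926 223.07821381]
```

```bash
cat >> h.py <<'E'
def to(x,y,z,s):
    "tool-axis shift (mm) from measured TCP to world target"
    from scipy.spatial.transform import Rotation as Ro
    q=s["ee_rot"];return (Ro.from_quat([q[1],q[2],q[3],q[0]]).inv().apply(np.array([x,y,z])-s["eef_pos"])).round(1)
E
python3 - <<'E'
import rig
from h import *
print([n for n in dir(rig) if n[0]!='_'], getattr(rig,'grip_depth',None))
s=rig.sense()
print("above barrel",to(510,-4.5,230,s))
a=np.array((510,-4.5,0))
for n,p in dict(barrel=(510,-4.5),matA=(415,-358),cage=(545.3,-70.7),matB=(495,-345),crown=(575.3,31.3),matC=(574,-332),coup=(562.8,-20.3),spin=(473.5,346)).items(): print(n,to(*p,230,s))
E
```

```text
['PlanningError', 'capture', 'finish_job', 'grip_depth', 'sense'] 18.700000000000003
above barrel [-493.4 -395.7    1.1]
barrel [-493.4 -395.7    1.1]
matA [-494.3 -761.7    1.5]
cage [-544.8 -450.3    1.2]
matB [-568.1 -728.2    1.5]
crown [-547.1 -344.     1. ]
matC [-640.9 -695.     1.4]
coup [-548.5 -397.1    1.1]
spin [-366.5  -66.9    0.8]
```

Call:
servo_tool:
  commands:
    - [-1, [-0.0247, -0.0198, 0], [0, 0, 0]]
    - [-1, [-0.0247, -0.0198, 0], [0, 0, 0]]
    - [-1, [-0.0247, -0.0198, 0], [0, 0, 0]]
    - [-1, [-0.0247, -0.0198, 0], [0, 0, 0]]
    - [-1, [-0.0247, -0.0198, 0], [0, 0, 0]]
    - [-1, [-0.0247, -0.0198, 0], [0, 0, 0]]
    - [-1, [-0.0247, -0.0198, 0], [0, 0, 0]]
    - [-1, [-0.0247, -0.0198, 0], [0, 0, 0]]
    - [-1, [-0.0247, -0.0198, 0], [0, 0, 0]]
    - [-1, [-0.0247, -0.0198, 0], [0, 0, 0]]
  squeeze: 60

```text
time_s: 0.93
eef_pos: [324.4, 249.5, 231.2]
ee_rot: [-0.0, 0.132, 0.991, -0.0]
force: [1.1, 0.6, 0.3]
grip_width: 1.002
grip_force: 0.0
```

Call:
servo_tool:
  commands:
    - [-1, [-0.0247, -0.0198, 0], [0, 0, 0]]
    - [-1, [-0.0247, -0.0198, 0], [0, 0, 0]]
    - [-1, [-0.0247, -0.0198, 0], [0, 0, 0]]
    - [-1, [-0.0247, -0.0198, 0], [0, 0, 0]]
    - [-1, [-0.0247, -0.0198, 0], [0, 0, 0]]
    - [-1, [-0.0247, -0.0198, 0], [0, 0, 0]]
    - [-1, [-0.0247, -0.0198, 0], [0, 0, 0]]
    - [-1, [-0.0247, -0.0198, 0], [0, 0, 0]]
    - [-1, [-0.0247, -0.0198, 0], [0, 0, 0]]
    - [-1, [-0.0241, -0.0195, 0], [0, 0, 0]]

```text
time_s: 1.77
eef_pos: [510.6, -5.8, 231.0]
ee_rot: [-0.0, 0.132, 0.991, 0.0]
force: [-0.0, -0.4, -0.4]
grip_width: 0.997
grip_force: 0.0
```

Call:
servo_tool:
  commands:
    - [-1, [0, 0, 0], [0, 0, 0]]
    - [-1, [0, 0, 0], [0, 0, 0]]

```text
time_s: 1.93
eef_pos: [510.2, -5.2, 230.6]
ee_rot: [-0.001, 0.133, 0.991, 0.0]
force: [0.1, -0.1, 0.0]
grip_width: 1.002
grip_force: 0.0
```

```bash
python3 - <<'E'
import rig
from h import *
s=rig.sense();print(s['time_s'],s['eef_pos'],s['ee_rot'],s['joints'].round(2));print(to(510,-4.5,93,s))
E
```

```text
1.9333 [510.18828914  -5.22690472 230.55046417] [-7.56652168e-04  1.32994412e-01  9.91116493e-01  1.09787432e-04] [-0.24  0.28  1.54  0.    1.32 -1.54]
[  0.2   0.6 137.6]
```

Call:
servo_tool:
  commands:
    - [-1, [0, 0.0005, 0.0197], [0, 0, 0]]
    - [-1, [0, 0, 0.0197], [0, 0, 0]]
    - [-1, [0, 0, 0.0197], [0, 0, 0]]
    - [-1, [0, 0, 0.0197], [0, 0, 0]]
    - [-1, [0, 0, 0.0197], [0, 0, 0]]
    - [-1, [0, 0, 0.0197], [0, 0, 0]]
    - [-1, [0, 0, 0.0197], [0, 0, 0]]
    - [-1, [0, 0, 0], [0, 0, 0]]

```text
time_s: 2.6
eef_pos: [507.8, -2.4, 90.4]
ee_rot: [-0.003, 0.131, 0.991, 0.0]
force: [-0.5, 0.2, -1.4]
grip_width: 1.005
grip_force: 0.0
```

Call:
servo_tool:
  commands:
    - [1, [0, 0, 0], [0, 0, 0]]
    - [1, [0, 0, 0], [0, 0, 0]]
    - [1, [0, 0, 0], [0, 0, 0]]
    - [1, [0, 0, 0], [0, 0, 0]]
    - [1, [0, 0, 0], [0, 0, 0]]
    - [1, [0, 0, 0], [0, 0, 0]]

```text
time_s: 3.1
eef_pos: [510.7, -3.9, 94.9]
ee_rot: [0.001, 0.132, 0.991, -0.0]
force: [-1.9, 1.3, 6.0]
grip_width: 0.498
grip_force: 60.5
```

Call:
servo_tool:
  commands:
    - [1, [0, 0, 0], [0, 0, 0]]
    - [1, [0, 0, 0], [0, 0, 0]]
    - [1, [0, 0, 0], [0, 0, 0]]
    - [1, [0, 0, 0], [0, 0, 0]]

```text
time_s: 3.43
eef_pos: [510.8, -3.9, 94.9]
ee_rot: [0.001, 0.132, 0.991, -0.0]
force: [-1.7, -0.3, 5.5]
grip_width: 0.503
grip_force: 60.5
```

Call:
servo_tool:
  commands:
    - [1, [0, 0, -0.01], [0, 0, 0]]
    - [1, [0, 0, -0.02], [0, 0, 0]]
    - [1, [0, 0, -0.02], [0, 0, 0]]
    - [1, [0, 0, -0.02], [0, 0, 0]]
    - [1, [0, 0, -0.02], [0, 0, 0]]
    - [1, [0, 0, -0.02], [0, 0, 0]]
    - [1, [0, 0, -0.02], [0, 0, 0]]
    - [1, [0, 0, -0.02], [0, 0, 0]]
    - [1, [0, 0, 0], [0, 0, 0]]

```text
time_s: 4.18
eef_pos: [511.1, -4.0, 247.3]
ee_rot: [0.003, 0.132, 0.991, -0.0]
force: [1.2, 0.0, -5.4]
grip_width: 0.497
grip_force: 62.7
```

Call:
servo_tool:
  commands:
    - [1, [0, -0.015, 0], [0, 0, 0]]
    - [1, [0, -0.025, 0], [0, 0, 0]]
    - [1, [0, -0.03, 0], [0, 0, 0]]
    - [1, [0, -0.03, 0], [0, 0, 0]]
    - [1, [0, -0.03, 0], [0, 0, 0]]
    - [1, [0, -0.03, 0], [0, 0, 0]]
    - [1, [0, -0.03, 0], [0, 0, 0]]
    - [1, [0, -0.03, 0], [0, 0, 0]]
    - [1, [0, -0.03, 0], [0, 0, 0]]
    - [1, [0, -0.03, 0], [0, 0, 0]]

```text
time_s: 5.02
eef_pos: [435.8, -275.0, 242.2]
ee_rot: [-0.001, 0.132, 0.991, 0.001]
force: [1.2, 0.4, -6.5]
grip_width: 0.502
grip_force: 62.8
```

Call:
servo_tool:
  commands:
    - [1, [0, -0.03, 0], [0, 0, 0]]
    - [1, [0, -0.03, 0], [0, 0, 0]]
    - [1, [0, -0.025, 0], [0, 0, 0]]
    - [1, [0, 0, 0], [0, 0, 0]]
    - [1, [0, 0, 0], [0, 0, 0]]
    - [1, [0, 0, 0], [0, 0, 0]]

```text
time_s: 5.52
eef_pos: [414.5, -355.3, 242.5]
ee_rot: [-0.001, 0.132, 0.991, 0.001]
force: [-1.4, 0.7, -6.6]
grip_width: 0.5
grip_force: 63.6
```

Call:
servo_tool:
  commands:
    - [1, [0, 0, 0.02], [0, 0, 0]]
    - [1, [0, 0, 0.02], [0, 0, 0]]
    - [1, [0, 0, 0.02], [0, 0, 0]]
    - [1, [0, 0, 0.02], [0, 0, 0]]
    - [1, [0, 0, 0.02], [0, 0, 0]]
    - [1, [0, 0, 0.02], [0, 0, 0]]
    - [1, [0, 0, 0.02], [0, 0, 0]]
    - [1, [0, 0, 0.008], [0, 0, 0]]
    - [1, [0, 0, 0.001], [0, 0, 0]]
    - [1, [0, 0, 0], [0, 0, 0]]

```text
time_s: 6.35
eef_pos: [415.0, -355.7, 94.8]
ee_rot: [0.0, 0.132, 0.991, -0.0]
force: [-0.0, 0.3, -6.5]
grip_width: 0.501
grip_force: 63.6
```

Call:
servo_tool:
  commands:
    - [1, [0, 0, 0.0015], [0, 0, 0]]
    - [1, [0, 0, 0.0015], [0, 0, 0]]
    - [1, [0, 0, 0], [0, 0, 0]]

```text
time_s: 6.6
eef_pos: [414.9, -356.2, 91.9]
ee_rot: [0.0, 0.132, 0.991, -0.0]
force: [-0.4, 0.1, -7.2]
grip_width: 0.504
grip_force: 63.6
```

Call:
servo_tool:
  commands:
    - [1, [0, 0, 0.0015], [0, 0, 0]]
    - [1, [0, 0, 0.001], [0, 0, 0]]
    - [1, [0, 0, 0], [0, 0, 0]]

```text
time_s: 6.85
eef_pos: [414.7, -356.2, 89.0]
ee_rot: [0.0, 0.132, 0.991, -0.0]
force: [0.1, -0.2, -7.4]
grip_width: 0.5
grip_force: 64.3
```

Call:
servo_tool:
  commands:
    - [1, [0, 0, 0.0005], [0, 0, 0]]
    - [1, [0, 0, 0.0005], [0, 0, 0]]
    - [1, [0, 0, 0], [0, 0, 0]]

```text
time_s: 7.1
eef_pos: [414.9, -356.3, 88.9]
ee_rot: [0.0, 0.132, 0.991, -0.0]
force: [-2.8, 2.8, 5.8]
grip_width: 0.503
grip_force: 65.0
```

Call:
servo_tool:
  commands:
    - [-1, [0, 0, 0], [0, 0, 0]]
    - [-1, [0, 0, 0], [0, 0, 0]]
    - [-1, [0, 0, 0], [0, 0, 0]]
    - [-1, [0, 0, 0], [0, 0, 0]]
    - [-1, [0, 0, 0], [0, 0, 0]]
    - [-1, [0, 0, -0.01], [0, 0, 0]]
    - [-1, [0, 0, -0.02], [0, 0, 0]]
    - [-1, [0, 0, -0.03], [0, 0, 0]]
    - [-1, [0, 0, -0.03], [0, 0, 0]]
    - [-1, [0, 0, -0.03], [0, 0, 0]]

```text
time_s: 7.93
eef_pos: [414.5, -356.0, 210.1]
ee_rot: [0.0, 0.132, 0.991, -0.0]
force: [-0.6, 0.2, -0.1]
grip_width: 0.999
grip_force: 0.0
```

Call:
servo_tool:
  commands:
    - [-1, [0, 0, -0.03], [0, 0, 0]]
    - [-1, [-0.0025, 0.0148, 0], [0, 0, 0]]
    - [-1, [-0.005, 0.0295, 0], [0, 0, 0]]
    - [-1, [-0.005, 0.0295, 0], [0, 0, 0]]
    - [-1, [-0.005, 0.0295, 0], [0, 0, 0]]
    - [-1, [-0.005, 0.0295, 0], [0, 0, 0]]
    - [-1, [-0.005, 0.0295, 0], [0, 0, 0]]
    - [-1, [-0.005, 0.0295, 0], [0, 0, 0]]
    - [-1, [-0.005, 0.0295, 0], [0, 0, 0]]
    - [-1, [-0.005, 0.0295, 0], [0, 0, 0]]

```text
time_s: 8.77
eef_pos: [521.7, -123.7, 238.8]
ee_rot: [0.0, 0.132, 0.991, -0.0]
force: [0.5, -0.2, 0.0]
grip_width: 0.995
grip_force: 0.0
```

Call:
servo_tool:
  commands:
    - [-1, [-0.005, 0.0295, 0], [0, 0, 0]]
    - [-1, [-0.003, 0.0295, 0], [0, 0, 0]]
    - [-1, [0, 0, 0], [0, 0, 0]]
    - [-1, [0, 0, 0], [0, 0, 0]]
    - [-1, [0, 0, 0], [0, 0, 0]]

```text
time_s: 9.18
eef_pos: [544.3, -70.7, 238.3]
ee_rot: [0.0, 0.132, 0.991, -0.0]
force: [-0.7, -1.0, -0.6]
grip_width: 1.003
grip_force: 0.0
```

```bash
python3 - <<'E'
import rig
from h import *
s=rig.sense();print(s['time_s'],s['eef_pos']);print(to(545.3,-70.7,87,s))
c=rig.capture("top");pickle.dump(c,open("top1.pkl","wb"));s2=rig.capture("scene");cv2.imwrite("pics/s1.png",s2["pixels"][:,:,::-1]);pickle.dump(s2,open("scene1.pkl","wb"))
E
```

```text
9.1833 [544.33362224 -70.70290855 238.33361546]
[ -0.9   0.3 151.3]
```

View pics/s1.png

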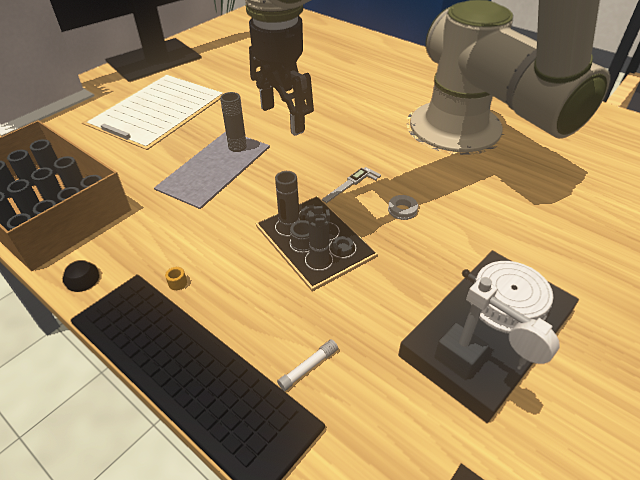

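The barrel stands upright on the mat at (235,150), and the gripper is above the cage (tips around row 130). The board is otherwise unchanged.

Call:
servo_tool:
  commands:
    - [-1, [-0.001, 0, 0.021], [0, 0, 0]]
    - [-1, [0, 0, 0.021], [0, 0, 0]]
    - [-1, [0, 0, 0.021], [0, 0, 0]]
    - [-1, [0, 0, 0.021], [0, 0, 0]]
    - [-1, [0, 0, 0.021], [0, 0, 0]]
    - [-1, [0, 0, 0.021], [0, 0, 0]]
    - [-1, [0, 0, 0.021], [0, 0, 0]]
    - [-1, [0, 0, 0.004], [0, 0, 0]]
    - [-1, [0, 0, 0], [0, 0, 0]]

```text
time_s: 10.03
eef_pos: [544.8, -71.2, 86.2]
ee_rot: [-0.001, 0.133, 0.991, 0.0]
force: [-0.3, -0.5, 0.1]
grip_width: 1.001
grip_force: 0.0
```

Call:
servo_tool:
  commands:
    - [1, [0, 0, 0], [0, 0, 0]]
    - [1, [0, 0, 0], [0, 0, 0]]
    - [1, [0, 0, 0], [0, 0, 0]]
    - [1, [0, 0, 0], [0, 0, 0]]
    - [1, [0, 0, 0], [0, 0, 0]]
    - [1, [0, 0, 0], [0, 0, 0]]
    - [1, [0, 0, 0], [0, 0, 0]]
    - [1, [0, 0, 0], [0, 0, 0]]
    - [1, [0, 0, 0], [0, 0, 0]]

```text
time_s: 10.78
eef_pos: [546.0, -70.7, 88.0]
ee_rot: [0.001, 0.132, 0.991, -0.0]
force: [-0.4, 0.6, 4.9]
grip_width: 0.458
grip_force: 59.9
```

Call:
servo_tool:
  commands:
    - [1, [0, 0, -0.01], [0, 0, 0]]
    - [1, [0, 0, -0.02], [0, 0, 0]]
    - [1, [0, 0, -0.02], [0, 0, 0]]
    - [1, [0, 0, -0.02], [0, 0, 0]]
    - [1, [0, 0, -0.02], [0, 0, 0]]
    - [1, [0, 0, -0.02], [0, 0, 0]]
    - [1, [0, 0, -0.02], [0, 0, 0]]
    - [1, [0, 0, -0.02], [0, 0, 0]]
    - [1, [0, 0, 0], [0, 0, 0]]

```text
time_s: 11.53
eef_pos: [546.4, -70.9, 240.9]
ee_rot: [0.003, 0.132, 0.991, -0.001]
force: [0.0, 0.3, -3.8]
grip_width: 0.456
grip_force: 61.1
```

Call:
servo_tool:
  commands:
    - [1, [-0.0013, -0.0148, 0], [0, 0, 0]]
    - [1, [-0.0025, -0.03, 0], [0, 0, 0]]
    - [1, [-0.0025, -0.03, 0], [0, 0, 0]]
    - [1, [-0.0025, -0.03, 0], [0, 0, 0]]
    - [1, [-0.0025, -0.03, 0], [0, 0, 0]]
    - [1, [-0.0025, -0.03, 0], [0, 0, 0]]
    - [1, [-0.0025, -0.03, 0], [0, 0, 0]]
    - [1, [-0.0025, -0.03, 0], [0, 0, 0]]
    - [1, [-0.0025, -0.03, 0], [0, 0, 0]]
    - [1, [-0.002, -0.023, 0], [0, 0, 0]]

```text
time_s: 12.37
eef_pos: [494.0, -346.7, 235.3]
ee_rot: [-0.001, 0.133, 0.991, 0.001]
force: [-0.1, -0.5, -5.0]
grip_width: 0.452
grip_force: 61.5
```

Call:
servo_tool:
  commands:
    - [1, [0, 0, 0], [0, 0, 0]]
    - [1, [0, 0, 0.02], [0, 0, 0]]
    - [1, [0, 0, 0.02], [0, 0, 0]]
    - [1, [0, 0, 0.02], [0, 0, 0]]
    - [1, [0, 0, 0.02], [0, 0, 0]]
    - [1, [0, 0, 0.02], [0, 0, 0]]
    - [1, [0, 0, 0.02], [0, 0, 0]]
    - [1, [0, 0, 0.02], [0, 0, 0]]
    - [1, [0, 0, 0.008], [0, 0, 0]]
    - [1, [0, 0, 0], [0, 0, 0]]

```text
time_s: 13.2
eef_pos: [494.2, -343.5, 86.3]
ee_rot: [-0.002, 0.132, 0.991, 0.002]
force: [0.1, 0.5, -5.5]
grip_width: 0.457
grip_force: 62.0
```

Call:
servo_tool:
  commands:
    - [1, [0, 0, 0], [0, 0, 0]]
    - [1, [0, 0, 0], [0, 0, 0]]

```text
time_s: 13.37
eef_pos: [495.7, -345.1, 90.1]
ee_rot: [0.001, 0.132, 0.991, -0.001]
force: [0.6, -0.4, -4.5]
grip_width: 0.451
grip_force: 62.0
```

Call:
servo_tool:
  commands:
    - [1, [0, 0, 0.002], [0, 0, 0]]
    - [1, [0, 0, 0.002], [0, 0, 0]]
    - [1, [0, 0, 0.002], [0, 0, 0]]
    - [1, [0, 0, 0.001], [0, 0, 0]]
    - [1, [0, 0, 0.0005], [0, 0, 0]]
    - [1, [0, 0, 0], [0, 0, 0]]

```text
time_s: 13.87
eef_pos: [495.4, -344.9, 82.1]
ee_rot: [0.0, 0.132, 0.991, -0.0]
force: [-0.8, 3.1, 2.8]
grip_width: 0.454
grip_force: 62.7
```

Call:
servo_tool:
  commands:
    - [1, [0, 0, 0.0005], [0, 0, 0]]
    - [1, [0, 0, 0.0005], [0, 0, 0]]
    - [1, [0, 0, 0], [0, 0, 0]]

```text
time_s: 14.12
eef_pos: [495.6, -344.9, 82.1]
ee_rot: [0.001, 0.132, 0.991, -0.0]
force: [-3.0, 4.3, 12.0]
grip_width: 0.453
grip_force: 63.5
```

Call:
servo_tool:
  commands:
    - [-1, [0, 0, 0], [0, 0, 0]]
    - [-1, [0, 0, 0], [0, 0, 0]]
    - [-1, [0, 0, 0], [0, 0, 0]]
    - [-1, [0, 0, 0], [0, 0, 0]]
    - [-1, [0, 0, 0], [0, 0, 0]]
    - [-1, [0, 0, -0.01], [0, 0, 0]]
    - [-1, [0, 0, -0.03], [0, 0, 0]]
    - [-1, [0, 0, -0.03], [0, 0, 0]]
    - [-1, [0, 0, -0.03], [0, 0, 0]]
    - [-1, [0, 0, -0.03], [0, 0, 0]]

```text
time_s: 14.95
eef_pos: [495.1, -344.7, 212.7]
ee_rot: [0.0, 0.132, 0.991, -0.0]
force: [-0.1, 0.2, 0.2]
grip_width: 0.998
grip_force: 0.0
```

Call:
servo_tool:
  commands:
    - [-1, [0, 0, -0.03], [0, 0, 0]]
    - [-1, [0.0016, 0.02, 0], [0, 0, 0]]
    - [-1, [0.0016, 0.03, 0], [0, 0, 0]]
    - [-1, [0.0016, 0.03, 0], [0, 0, 0]]
    - [-1, [0.0016, 0.03, 0], [0, 0, 0]]
    - [-1, [0.0016, 0.03, 0], [0, 0, 0]]
    - [-1, [0.0016, 0.03, 0], [0, 0, 0]]
    - [-1, [0.0016, 0.03, 0], [0, 0, 0]]
    - [-1, [0.0016, 0.03, 0], [0, 0, 0]]
    - [-1, [0.0016, 0.03, 0], [0, 0, 0]]

```text
time_s: 15.78
eef_pos: [549.5, -88.6, 241.3]
ee_rot: [0.0, 0.132, 0.991, -0.0]
force: [0.5, -0.2, -0.3]
grip_width: 0.999
grip_force: 0.0
```

Call:
servo_tool:
  commands:
    - [-1, [0.0016, 0.03, 0], [0, 0, 0]]
    - [-1, [0.0016, 0.03, 0], [0, 0, 0]]
    - [-1, [0.0016, 0.03, 0], [0, 0, 0]]
    - [-1, [0.0016, 0.03, 0], [0, 0, 0]]
    - [-1, [0, 0.004, 0], [0, 0, 0]]
    - [-1, [0, 0, 0], [0, 0, 0]]
    - [-1, [0, 0, 0], [0, 0, 0]]
    - [-1, [0, 0, 0], [0, 0, 0]]

```text
time_s: 16.45
eef_pos: [575.6, 30.2, 240.7]
ee_rot: [0.0, 0.133, 0.991, -0.0]
force: [-0.4, -0.7, 0.2]
grip_width: 0.999
grip_force: 0.0
```

```bash
python3 - <<'E'
import rig
from h import *
s=rig.sense();print(s['time_s'],s['eef_pos']);print(to(575.5,31.5,78,s))
E
```

```text
16.45 [575.55531905  30.16798642 240.66681822]
[  0.4   1.3 162.7]
```

Call:
servo_tool:
  commands:
    - [-1, [0.0004, 0.0013, 0.022], [0, 0, 0]]
    - [-1, [0, 0, 0.022], [0, 0, 0]]
    - [-1, [0, 0, 0.022], [0, 0, 0]]
    - [-1, [0, 0, 0.022], [0, 0, 0]]
    - [-1, [0, 0, 0.022], [0, 0, 0]]
    - [-1, [0, 0, 0.022], [0, 0, 0]]
    - [-1, [0, 0, 0.022], [0, 0, 0]]
    - [-1, [0, 0, 0.008], [0, 0, 0]]
    - [-1, [0, 0, 0], [0, 0, 0]]

```text
time_s: 17.2
eef_pos: [574.7, 31.7, 76.9]
ee_rot: [-0.002, 0.133, 0.991, -0.0]
force: [-0.3, 0.2, 0.0]
grip_width: 0.999
grip_force: 0.0
```

Call:
servo_tool:
  commands:
    - [1, [0, 0, 0], [0, 0, 0]]
    - [1, [0, 0, 0], [0, 0, 0]]
    - [1, [0, 0, 0], [0, 0, 0]]
    - [1, [0, 0, 0], [0, 0, 0]]
    - [1, [0, 0, 0], [0, 0, 0]]
    - [1, [0, 0, 0], [0, 0, 0]]
    - [1, [0, 0, 0], [0, 0, 0]]
    - [1, [0, 0, 0], [0, 0, 0]]
    - [1, [0, 0, 0], [0, 0, 0]]

```text
time_s: 17.95
eef_pos: [576.1, 32.4, 79.6]
ee_rot: [0.001, 0.132, 0.991, -0.0]
force: [-0.7, -1.1, 5.5]
grip_width: 0.409
grip_force: 59.3
```

Call:
servo_tool:
  commands:
    - [1, [0, 0, -0.01], [0, 0, 0]]
    - [1, [0, 0, -0.02], [0, 0, 0]]
    - [1, [0, 0, -0.02], [0, 0, 0]]
    - [1, [0, 0, -0.02], [0, 0, 0]]
    - [1, [0, 0, -0.02], [0, 0, 0]]
    - [1, [0, 0, -0.02], [0, 0, 0]]
    - [1, [0, 0, -0.02], [0, 0, 0]]
    - [1, [0, 0, -0.02], [0, 0, 0]]
    - [1, [0, 0, 0], [0, 0, 0]]
    - [1, [0, 0, 0], [0, 0, 0]]

```text
time_s: 18.78
eef_pos: [575.6, 32.7, 228.6]
ee_rot: [0.0, 0.132, 0.991, -0.0]
force: [0.5, -0.1, -3.8]
grip_width: 0.407
grip_force: 60.1
```

Call:
servo_tool:
  commands:
    - [1, [-0.004, -0.0145, 0], [0, 0, 0]]
    - [1, [-0.0078, -0.0294, 0], [0, 0, 0]]
    - [1, [-0.0078, -0.0294, 0], [0, 0, 0]]
    - [1, [-0.0078, -0.0294, 0], [0, 0, 0]]
    - [1, [-0.0078, -0.0294, 0], [0, 0, 0]]
    - [1, [-0.0078, -0.0294, 0], [0, 0, 0]]
    - [1, [-0.0078, -0.0294, 0], [0, 0, 0]]
    - [1, [-0.0078, -0.0294, 0], [0, 0, 0]]
    - [1, [-0.0078, -0.0294, 0], [0, 0, 0]]
    - [1, [-0.0078, -0.0294, 0], [0, 0, 0]]

```text
time_s: 19.62
eef_pos: [573.4, -257.3, 226.2]
ee_rot: [-0.002, 0.132, 0.991, 0.001]
force: [0.4, 1.4, -1.8]
grip_width: 0.408
grip_force: 60.4
```

Call:
servo_tool:
  commands:
    - [1, [-0.0078, -0.0294, 0], [0, 0, 0]]
    - [1, [-0.0078, -0.0294, 0], [0, 0, 0]]
    - [1, [-0.0038, -0.0145, 0], [0, 0, 0]]
    - [1, [0, 0, 0.02], [0, 0, 0]]
    - [1, [0, 0, 0.02], [0, 0, 0]]
    - [1, [0, 0, 0.02], [0, 0, 0]]
    - [1, [0, 0, 0.02], [0, 0, 0]]
    - [1, [0, 0, 0.02], [0, 0, 0]]
    - [1, [0, 0, 0.02], [0, 0, 0]]
    - [1, [0, 0, 0.02], [0, 0, 0]]

```text
time_s: 20.45
eef_pos: [572.8, -331.2, 85.3]
ee_rot: [-0.001, 0.132, 0.991, 0.001]
force: [-0.0, -0.2, -3.2]
grip_width: 0.407
grip_force: 60.4
```

Call:
servo_tool:
  commands:
    - [1, [0, 0, 0.005], [0, 0, 0]]
    - [1, [0, 0, 0.002], [0, 0, 0]]
    - [1, [0, 0, 0], [0, 0, 0]]
    - [1, [0, 0, 0], [0, 0, 0]]

```text
time_s: 20.78
eef_pos: [574.1, -332.3, 82.3]
ee_rot: [0.001, 0.132, 0.991, -0.0]
force: [0.5, 0.6, -3.1]
grip_width: 0.406
grip_force: 60.4
```

Call:
servo_tool:
  commands:
    - [1, [0, 0, 0.002], [0, 0, 0]]
    - [1, [0, 0, 0.002], [0, 0, 0]]
    - [1, [0, 0, 0.002], [0, 0, 0]]
    - [1, [0, 0, 0.001], [0, 0, 0]]
    - [1, [0, 0, 0.001], [0, 0, 0]]
    - [1, [0, 0, 0], [0, 0, 0]]

```text
time_s: 21.28
eef_pos: [573.8, -332.1, 73.6]
ee_rot: [0.0, 0.132, 0.991, -0.0]
force: [0.1, -0.3, -1.7]
grip_width: 0.405
grip_force: 60.5
```

Call:
servo_tool:
  commands:
    - [1, [0, 0, 0.0005], [0, 0, 0]]
    - [1, [0, 0, 0.0005], [0, 0, 0]]
    - [1, [0, 0, 0], [0, 0, 0]]

```text
time_s: 21.53
eef_pos: [574.0, -332.2, 73.6]
ee_rot: [0.001, 0.132, 0.991, -0.0]
force: [-2.0, 1.5, 5.9]
grip_width: 0.404
grip_force: 61.2
```

Call:
servo_tool:
  commands:
    - [-1, [0, 0, 0], [0, 0, 0]]
    - [-1, [0, 0, 0], [0, 0, 0]]
    - [-1, [0, 0, 0], [0, 0, 0]]
    - [-1, [0, 0, 0], [0, 0, 0]]
    - [-1, [0, 0, 0], [0, 0, 0]]
    - [-1, [0, 0, -0.01], [0, 0, 0]]
    - [-1, [0, 0, -0.03], [0, 0, 0]]
    - [-1, [0, 0, -0.03], [0, 0, 0]]
    - [-1, [0, 0, -0.03], [0, 0, 0]]
    - [-1, [0, 0, -0.03], [0, 0, 0]]

```text
time_s: 22.37
eef_pos: [573.6, -331.9, 204.8]
ee_rot: [0.0, 0.132, 0.991, -0.0]
force: [0.2, 0.4, 0.9]
grip_width: 1.001
grip_force: 0.0
```

Call:
servo_tool:
  commands:
    - [-1, [0.0092, 0.0298, 0], [0, 0, 0]]
    - [-1, [0.0092, 0.0298, 0], [0, 0, 0]]
    - [-1, [0.0092, 0.0298, 0], [0, 0, 0]]
    - [-1, [0.0092, 0.0298, 0], [0, 0, 0]]
    - [-1, [0.0092, 0.0298, 0], [0, 0, 0]]
    - [-1, [0.0092, 0.0298, 0], [0, 0, 0]]
    - [-1, [0.0092, 0.0298, 0], [0, 0, 0]]
    - [-1, [0.0092, 0.0298, 0], [0, 0, 0]]
    - [-1, [0.0092, 0.0298, 0], [0, 0, 0]]
    - [-1, [0.0092, 0.0298, 0], [0, 0, 0]]

```text
time_s: 23.2
eef_pos: [562.7, -18.9, 203.4]
ee_rot: [0.001, 0.132, 0.991, -0.0]
force: [0.8, 0.6, -0.9]
grip_width: 0.999
grip_force: 0.0
```

Call:
servo_tool:
  commands:
    - [-1, [0, 0, 0.03], [0, 0, 0]]
    - [-1, [0, 0, 0.03], [0, 0, 0]]
    - [-1, [0, 0, 0.03], [0, 0, 0]]
    - [-1, [0, 0, 0.02], [0, 0, 0]]
    - [-1, [0, 0, 0], [0, 0, 0]]
    - [-1, [0, 0, 0], [0, 0, 0]]
    - [-1, [0, 0, 0], [0, 0, 0]]

```text
time_s: 23.78
eef_pos: [563.9, -20.6, 94.4]
ee_rot: [0.001, 0.132, 0.991, -0.0]
force: [-0.2, -0.7, 0.3]
grip_width: 1.002
grip_force: 0.0
```

```bash
python3 - <<'E'
import rig
from h import *
s=rig.sense();print(s['time_s'],s['eef_pos']);print(to(563,-20.2,16,s))
E
```

```text
23.7833 [563.87229665 -20.59669993  94.35556252]
[ 1.2  0.2 78.4]
```

Call:
servo_tool:
  commands:
    - [-1, [0.001, 0, 0.02], [0, 0, 0]]
    - [-1, [0, 0, 0.02], [0, 0, 0]]
    - [-1, [0, 0, 0.018], [0, 0, 0]]
    - [-1, [0, 0, 0.01], [0, 0, 0]]
    - [-1, [0, 0, 0.006], [0, 0, 0]]
    - [-1, [0, 0, 0.004], [0, 0, 0]]
    - [-1, [0, 0, 0], [0, 0, 0]]

```text
time_s: 24.37
eef_pos: [562.3, -20.2, 14.8]
ee_rot: [0.0, 0.132, 0.991, -0.0]
force: [-0.9, 0.0, 0.5]
grip_width: 1.004
grip_force: 0.0
```

Call:
servo_tool:
  commands:
    - [1, [0, 0, 0], [0, 0, 0]]
    - [1, [0, 0, 0], [0, 0, 0]]
    - [1, [0, 0, 0], [0, 0, 0]]
    - [1, [0, 0, 0], [0, 0, 0]]
    - [1, [0, 0, 0], [0, 0, 0]]
    - [1, [0, 0, 0], [0, 0, 0]]
    - [1, [0, 0, 0], [0, 0, 0]]
    - [1, [0, 0, 0], [0, 0, 0]]
    - [1, [0, 0, 0], [0, 0, 0]]

```text
time_s: 25.12
eef_pos: [562.5, -20.2, 15.3]
ee_rot: [0.001, 0.132, 0.991, -0.0]
force: [0.1, -0.7, 5.4]
grip_width: 0.523
grip_force: 61.3
```

Call:
servo_tool:
  commands:
    - [1, [0, 0, -0.01], [0, 0, 0]]
    - [1, [0, 0, -0.03], [0, 0, 0]]
    - [1, [0, 0, -0.03], [0, 0, 0]]
    - [1, [0, 0, -0.03], [0, 0, 0]]
    - [1, [0, 0, -0.03], [0, 0, 0]]
    - [1, [0, 0, -0.02], [0, 0, 0]]
    - [1, [0, 0, 0], [0, 0, 0]]
    - [1, [0, 0, 0], [0, 0, 0]]
    - [1, [0, 0, 0], [0, 0, 0]]

```text
time_s: 25.87
eef_pos: [561.2, -19.9, 163.1]
ee_rot: [-0.001, 0.132, 0.991, 0.0]
force: [0.2, 1.1, -2.2]
grip_width: 0.528
grip_force: 61.8
```

```bash
python3 - <<'E'
import rig
from h import *
s=rig.sense();print(s['time_s'],s['eef_pos']);print(to(473.5,346,s['eef_pos'][2],s))
c=rig.capture("top");pickle.dump(c,open("top2.pkl","wb"));c=rig.capture("scene");pickle.dump(c,open("scene2.pkl","wb"))
crop(c,150,60,300,225,2.6,"pics/s2.png");crop(L("top0.pkl"),80,225,100,80,7,"pics/spint.png");crop(L("scene0.pkl"),450,240,120,90,6,"pics/spins.png")
E
```

```text
25.8667 [561.16917889 -19.86501079 163.06272878]
[180.3 330.2   0.4]
```

View pics/s2.png

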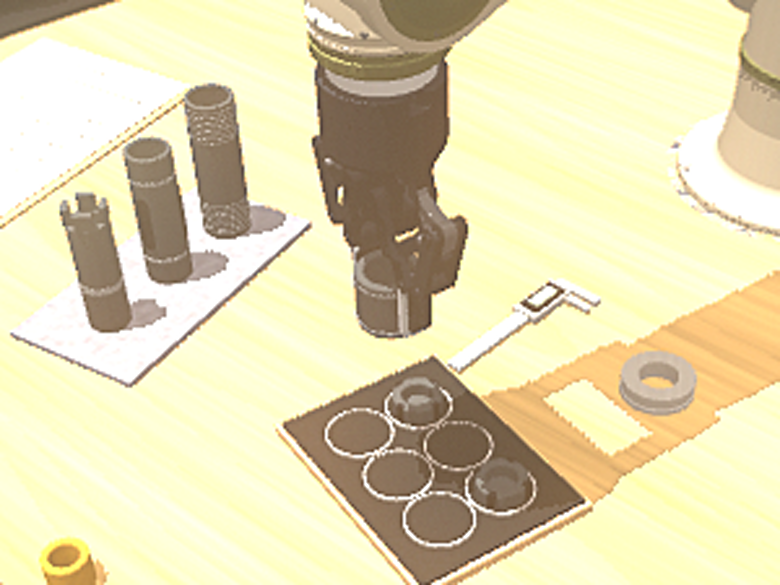

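View pics/spint.png

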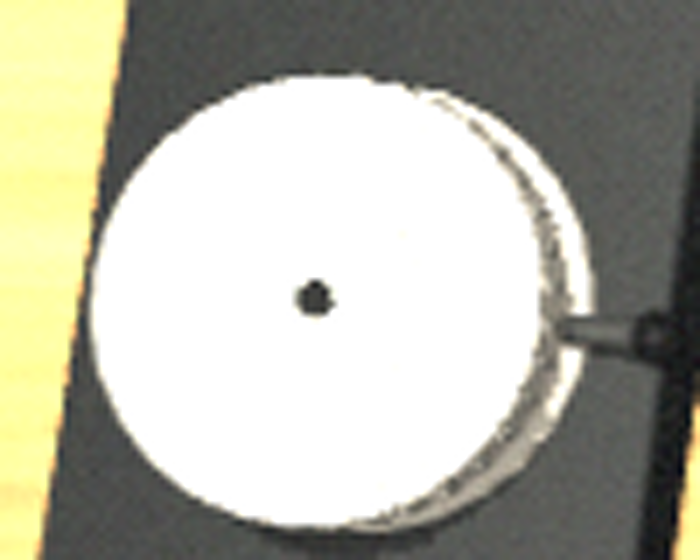

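View pics/spins.png

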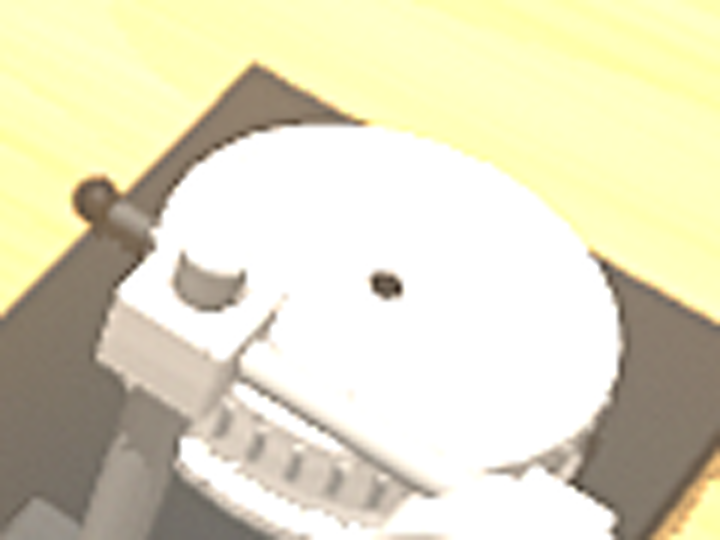

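All three tall parts stand upright on the mat and the coupling hangs level in the gripper. The locknuts are untouched and the outlines are empty and visible. The table centre hole is at crop (315,298) in the top view and (386,284) in the scene view.

```bash
python3 - <<'E'
from h import *
from scipy.optimize import least_squares
T,S=L("top0.pkl"),L("scene0.pkl")
print("spin",tri(T,(80+315.5/7-.5,225+298.5/7-.5),S,(450+386.5/6-.5,240+284.5/6-.5)),at(T,80+315.5/7-.5,225+298.5/7-.5,80),at(S,450+386.5/6-.5,240+284.5/6-.5,80))
c=np.array([(x,y) for x in(-27,27) for y in(-54,0,54)])
for n in("top0","top2","scene2"):
    C=L(n+".pkl");g=C["pixels"].astype(int)
    P=[]
    for v in range(180,300):
        for u in range(245,390):
            if g[v,u].min()>90 and np.ptp(g[v,u])<60:
                q=at(C,u,v,12)[:2]
                if np.linalg.norm(q-(535.6,-13.6))<105: P.append(q)
    P=np.array(P)
    def rs(p):
        w=p[2];R=np.array([[np.cos(w),-np.sin(w)],[np.sin(w),np.cos(w)]])
        return np.abs(np.linalg.norm(P[:,None]-(c@R.T+p[:2]),axis=2)-25.5).min(1)
    r=least_squares(rs,[535.6,-13.6,-.282],loss="cauchy",f_scale=1.5).x;w=r[2];R=np.array([[np.cos(w),-np.sin(w)],[np.sin(w),np.cos(w)]])
    print(n,len(P),r.round(3),(c@R.T+r[:2]).round(1)[[1,3,5]].tolist())
E
```

```text
spin (array([474.82313375, 346.45715317,  81.74408892]), np.float64(1.9061594003872837)) [475.31079441 346.22571356  80.        ] [472.47273558 346.97474102  80.        ]
top0 238 [ 5.35612e+02 -1.36340e+01 -2.82000e-01] [[509.7, -6.1], [546.5, -73.0], [576.6, 30.7]]
top2 5823 [ 5.10182e+02  5.18000e-01 -4.86000e-01] [[486.3, 13.1], [508.8, -59.8], [559.3, 35.7]]
scene2 379 [ 5.33092e+02 -1.43680e+01 -2.82000e-01] [[507.2, -6.9], [544.0, -73.7], [574.0, 30.0]]
```

Call:
servo_tool:
  commands:
    - [1, [0.007, 0.0125, 0], [0, 0, 0]]
    - [1, [0.0139, 0.0255, 0], [0, 0, 0]]
    - [1, [0.0139, 0.0255, 0], [0, 0, 0]]
    - [1, [0.0139, 0.0255, 0], [0, 0, 0]]
    - [1, [0.0139, 0.0255, 0], [0, 0, 0]]
    - [1, [0.0139, 0.0255, 0], [0, 0, 0]]
    - [1, [0.0139, 0.0255, 0], [0, 0, 0]]
    - [1, [0.0139, 0.0255, 0], [0, 0, 0]]
    - [1, [0.0139, 0.0255, 0], [0, 0, 0]]
    - [1, [0.0139, 0.0255, 0], [0, 0, 0]]

```text
time_s: 26.8
eef_pos: [496.4, 250.0, 163.6]
ee_rot: [-0.001, 0.132, 0.991, -0.0]
force: [-0.0, -0.3, -1.4]
grip_width: 0.525
grip_force: 61.8
```

Call:
servo_tool:
  commands:
    - [1, [0.0139, 0.0255, 0], [0, 0, 0]]
    - [1, [0.0139, 0.0255, 0], [0, 0, 0]]
    - [1, [0.0139, 0.0255, 0], [0, 0, 0]]
    - [1, [0.007, 0.0125, 0], [0, 0, 0]]
    - [1, [0, 0, 0.02], [0, 0, 0]]
    - [1, [0, 0, 0.02], [0, 0, 0]]
    - [1, [0, 0, 0.01], [0, 0, 0]]
    - [1, [0, 0, 0], [0, 0, 0]]
    - [1, [0, 0, 0], [0, 0, 0]]
    - [1, [0, 0, 0], [0, 0, 0]]

```text
time_s: 27.63
eef_pos: [474.6, 346.8, 115.5]
ee_rot: [0.001, 0.132, 0.991, 0.0]
force: [0.2, -0.5, -1.2]
grip_width: 0.524
grip_force: 61.9
```

```bash
python3 - <<'E'
import rig
from h import *
s=rig.sense();print(s['time_s'],s['eef_pos']);print(to(473.7,346.6,83.3,s))
E
```

```text
27.6333 [474.63284353 346.75566008 115.46663114]
[ 0.9 -0.4 32.2]
```

Call:
servo_tool:
  commands:
    - [1, [0.0009, -0.0004, 0.008], [0, 0, 0]]
    - [1, [0, 0, 0.009], [0, 0, 0]]
    - [1, [0, 0, 0.006], [0, 0, 0]]
    - [1, [0, 0, 0.003], [0, 0, 0]]
    - [1, [0, 0, 0], [0, 0, 0]]
    - [1, [0, 0, 0], [0, 0, 0]]
    - [1, [0, 0, 0.0015], [0, 0, 0]]
    - [1, [0, 0, 0.0015], [0, 0, 0]]
    - [1, [0, 0, 0], [0, 0, 0]]

```text
time_s: 28.38
eef_pos: [473.0, 346.5, 85.2]
ee_rot: [-0.0, 0.132, 0.991, -0.0]
force: [-0.8, 0.2, -2.0]
grip_width: 0.523
grip_force: 61.9
```

Call:
servo_tool:
  commands:
    - [1, [0, 0, 0.001], [0, 0, 0]]
    - [1, [0, 0, 0.001], [0, 0, 0]]
    - [1, [0, 0, 0], [0, 0, 0]]

```text
time_s: 28.63
eef_pos: [473.2, 346.6, 83.4]
ee_rot: [0.0, 0.132, 0.991, 0.0]
force: [0.0, 0.2, -2.3]
grip_width: 0.523
grip_force: 62.1
```

Call:
servo_tool:
  commands:
    - [1, [0, 0, 0.0008], [0, 0, 0]]
    - [1, [0, 0, 0.0005], [0, 0, 0]]
    - [1, [0, 0, 0], [0, 0, 0]]

```text
time_s: 28.88
eef_pos: [473.2, 346.6, 83.3]
ee_rot: [0.0, 0.132, 0.991, 0.0]
force: [-3.6, -1.3, 8.3]
grip_width: 0.528
grip_force: 62.6
```

Call:
servo_tool:
  commands:
    - [-0.5, [0, 0, 0], [0, 0, 0]]
    - [-0.5, [0, 0, 0], [0, 0, 0]]
    - [-0.5, [0, 0, 0], [0, 0, 0]]
    - [-0.5, [0, 0, 0], [0, 0, 0]]
    - [-0.5, [0, 0, -0.005], [0, 0, 0]]
    - [-0.5, [0, 0, -0.015], [0, 0, 0]]
    - [-0.5, [0, 0, -0.03], [0, 0, 0]]
    - [-0.5, [0, 0, -0.04], [0, 0, 0]]
    - [-1, [0, 0, -0.04], [0, 0, 0]]
    - [-1, [0, -0.02, -0.03], [0, 0, 0]]

```text
time_s: 29.72
eef_pos: [468.2, 328.9, 245.7]
ee_rot: [0.002, 0.131, 0.991, 0.001]
force: [0.1, -0.0, 1.4]
grip_width: 0.99
grip_force: 0.0
```

Call:
servo_tool:
  commands:
    - [-1, [0, -0.035, 0], [0, 0, 0]]
    - [-1, [0, -0.035, 0], [0, 0, 0]]
    - [-1, [0, -0.035, 0], [0, 0, 0]]
    - [-1, [0, -0.035, 0], [0, 0, 0]]
    - [-1, [0, -0.035, 0], [0, 0, 0]]
    - [-1, [0, -0.035, 0], [0, 0, 0]]
    - [-1, [0, -0.035, 0], [0, 0, 0]]
    - [-1, [0, -0.035, 0], [0, 0, 0]]
    - [-1, [0, -0.035, 0], [0, 0, 0]]

```text
time_s: 30.47
eef_pos: [384.6, 21.9, 242.5]
ee_rot: [0.0, 0.132, 0.991, -0.0]
force: [0.7, -0.9, -0.1]
grip_width: 1.001
grip_force: 0.0
```

```bash
python3 - <<'E'
import rig
from h import *
s=rig.sense();print(s['time_s'],s['eef_pos'])
c=rig.capture("top");pickle.dump(c,open("top3.pkl","wb"));d=rig.capture("scene");pickle.dump(d,open("scene3.pkl","wb"))
a=c["pixels"][225:305,80:180,::-1];b=d["pixels"][230:310,460:560,::-1]
cv2.imwrite("pics/c3.png",cv2.resize(np.hstack([a,b]),None,fx=4,fy=4,interpolation=cv2.INTER_CUBIC))
E
```

```text
30.4667 [384.63529847  21.9308692  242.53987967]
```

View pics/c3.png

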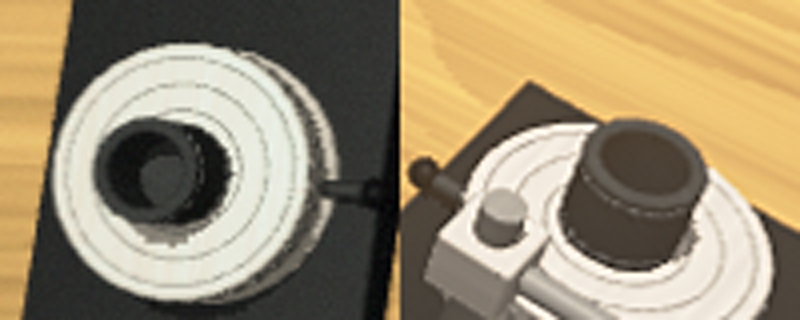

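The coupling stands upright near the table centre: rim centre at composite (148,170) in the top half and (652,161) in the scene half.

```bash
python3 - <<'E'
from h import *
from scipy.optimize import least_squares
T,S=L("top3.pkl"),L("scene3.pkl")
a=(80+148.5/4-.5,225+170.5/4-.5);b=(460+252.5/4-.5,230+161.5/4-.5)
print(tri(T,a,S,b),at(T,*a,120),at(S,*b,120))
for n,c in(("T",T),("S",S)):
    k=cloud(c);k=k[(np.abs(k[:,2]-120)<5)&(np.linalg.norm(k[:,:2]-(474,346.5),axis=1)<35)]
    e=least_squares(lambda p:np.maximum(np.linalg.norm(k[:,:2]-p,axis=1)-23,0)+np.maximum(17-np.linalg.norm(k[:,:2]-p,axis=1),0),k[:,:2].mean(0),loss="soft_l1")
    print(n,len(k),e.x,np.median(k[:,2]))
    # table disc from brightness edge
    k=cloud(c);k=k[(np.abs(k[:,2]-80)<4)&(np.linalg.norm(k[:,:2]-(474,346.5),axis=1)<75)];print("disc",cv2.minEnclosingCircle(k[:,:2].astype(np.float32)))
s=__import__("rig").sense();print("to crown",to(574,-332.2,s['eef_pos'][2],s))
E
```

```text
(array([472.27250291, 346.56449294, 120.02687799]), np.float64(4.82511384789364)) [473.30416798 344.23619317 120.        ] [470.39278804 348.46800655 120.        ]
T 302 [473.34704223 345.59837469] 119.38734230219097
disc ((474.8699035644531, 345.4986267089844), 59.33948516845703)
S 417 [474.85866819 346.47962417] 120.93416124449212
disc ((475.514892578125, 347.81488037109375), 59.30018997192383)
to crown [-276.4 -288.7    0.5]
```

Call:
servo_tool:
  commands:
    - [-1, [-0.0197, -0.0206, 0], [0, 0, 0]]
    - [-1, [-0.0197, -0.0206, 0], [0, 0, 0]]
    - [-1, [-0.0197, -0.0206, 0], [0, 0, 0]]
    - [-1, [-0.0197, -0.0206, 0], [0, 0, 0]]
    - [-1, [-0.0197, -0.0206, 0], [0, 0, 0]]
    - [-1, [-0.0197, -0.0206, 0], [0, 0, 0]]
    - [-1, [-0.0197, -0.0206, 0], [0, 0, 0]]
    - [-1, [-0.0197, -0.0206, 0], [0, 0, 0]]
    - [-1, [-0.0197, -0.0206, 0], [0, 0, 0]]
    - [-1, [-0.0197, -0.0206, 0], [0, 0, 0]]

```text
time_s: 31.4
eef_pos: [522.6, -227.7, 242.2]
ee_rot: [0.0, 0.132, 0.991, 0.0]
force: [0.1, -0.1, 0.2]
grip_width: 0.999
grip_force: 0.0
```

Call:
servo_tool:
  commands:
    - [-1, [-0.0197, -0.0206, 0], [0, 0, 0]]
    - [-1, [-0.0197, -0.0206, 0], [0, 0, 0]]
    - [-1, [-0.0197, -0.0206, 0], [0, 0, 0]]
    - [-1, [-0.0197, -0.0206, 0], [0, 0, 0]]
    - [-1, [0, 0, 0.01], [0, 0, 0]]
    - [-1, [0, 0, 0.02], [0, 0, 0]]
    - [-1, [0, 0, 0.02], [0, 0, 0]]
    - [-1, [0, 0, 0], [0, 0, 0]]
    - [-1, [0, 0, 0], [0, 0, 0]]

```text
time_s: 32.15
eef_pos: [576.3, -326.3, 191.8]
ee_rot: [-0.001, 0.132, 0.991, 0.001]
force: [-0.1, 0.5, -0.2]
grip_width: 0.998
grip_force: 0.0
```

```bash
python3 - <<'E'
from h import *
s=__import__("rig").sense();print(to(574,-332.2,73,s))
E
```

```text
[  0.5  -6.4 118.8]
```

Call:
servo_tool:
  commands:
    - [-1, [0.0005, -0.0064, 0], [0, 0, 0]]
    - [-1, [0, 0, 0.02], [0, 0, 0]]
    - [-1, [0, 0, 0.022], [0, 0, 0]]
    - [-1, [0, 0, 0.022], [0, 0, 0]]
    - [-1, [0, 0, 0.022], [0, 0, 0]]
    - [-1, [0, 0, 0.022], [0, 0, 0]]
    - [-1, [0, 0, 0.01], [0, 0, 0]]
    - [-1, [0, 0, 0], [0, 0, 0]]
    - [-1, [0, 0, 0], [0, 0, 0]]

```text
time_s: 32.9
eef_pos: [574.5, -333.9, 75.5]
ee_rot: [0.001, 0.132, 0.991, -0.0]
force: [0.2, -0.6, 0.6]
grip_width: 0.998
grip_force: 0.0
```

Call:
servo_tool:
  commands:
    - [1, [0, 0, 0], [0, 0, 0]]
    - [1, [0, 0, 0], [0, 0, 0]]
    - [1, [0, 0, 0], [0, 0, 0]]
    - [1, [0, 0, 0], [0, 0, 0]]
    - [1, [0, 0, 0], [0, 0, 0]]
    - [1, [0, 0, 0], [0, 0, 0]]
    - [1, [0, 0, 0], [0, 0, 0]]
    - [1, [0, 0, 0], [0, 0, 0]]
    - [1, [0, 0, 0], [0, 0, 0]]

```text
time_s: 33.65
eef_pos: [574.3, -333.5, 75.0]
ee_rot: [0.001, 0.132, 0.991, -0.0]
force: [-1.8, 1.2, 5.4]
grip_width: 0.405
grip_force: 59.4
```

Call:
servo_tool:
  commands:
    - [1, [0, 0, -0.01], [0, 0, 0]]
    - [1, [0, 0, -0.02], [0, 0, 0]]
    - [1, [0, 0, -0.02], [0, 0, 0]]
    - [1, [0, 0, -0.02], [0, 0, 0]]
    - [1, [0, 0, -0.02], [0, 0, 0]]
    - [1, [0, 0, -0.02], [0, 0, 0]]
    - [1, [0, 0, -0.02], [0, 0, 0]]
    - [1, [0, 0, -0.02], [0, 0, 0]]
    - [1, [0, 0, 0], [0, 0, 0]]
    - [1, [0, 0, 0], [0, 0, 0]]

```text
time_s: 34.48
eef_pos: [574.0, -333.3, 224.2]
ee_rot: [0.0, 0.132, 0.991, -0.0]
force: [0.3, 0.3, -3.8]
grip_width: 0.41
grip_force: 60.1
```

```bash
python3 - <<'E'
from h import *
s=__import__("rig").sense();print(to(575.5,31.2,79.6,s))
E
```

```text
[ 94.  352.3 144.4]
```

Call:
servo_tool:
  commands:
    - [1, [0.004, 0.0145, 0], [0, 0, 0]]
    - [1, [0.0078, 0.0294, 0], [0, 0, 0]]
    - [1, [0.0078, 0.0294, 0], [0, 0, 0]]
    - [1, [0.0078, 0.0294, 0], [0, 0, 0]]
    - [1, [0.0078, 0.0294, 0], [0, 0, 0]]
    - [1, [0.0078, 0.0294, 0], [0, 0, 0]]
    - [1, [0.0078, 0.0294, 0], [0, 0, 0]]
    - [1, [0.0078, 0.0294, 0], [0, 0, 0]]
    - [1, [0.0078, 0.0294, 0], [0, 0, 0]]
    - [1, [0.0078, 0.0294, 0], [0, 0, 0]]

```text
time_s: 35.32
eef_pos: [574.4, -42.9, 222.1]
ee_rot: [-0.002, 0.132, 0.991, 0.0]
force: [0.8, 1.2, -3.2]
grip_width: 0.41
grip_force: 60.4
```

Call:
servo_tool:
  commands:
    - [1, [0.0078, 0.0294, 0], [0, 0, 0]]
    - [1, [0.0078, 0.0294, 0], [0, 0, 0]]
    - [1, [0.0042, 0.0145, 0], [0, 0, 0]]
    - [1, [0, 0, 0.02], [0, 0, 0]]
    - [1, [0, 0, 0.03], [0, 0, 0]]
    - [1, [0, 0, 0.03], [0, 0, 0]]
    - [1, [0, 0, 0.02], [0, 0, 0]]
    - [1, [0, 0, 0.01], [0, 0, 0]]
    - [1, [0, 0, 0], [0, 0, 0]]
    - [1, [0, 0, 0], [0, 0, 0]]

```text
time_s: 36.15
eef_pos: [575.4, 31.3, 114.0]
ee_rot: [-0.0, 0.132, 0.991, -0.0]
force: [0.2, 0.6, -4.3]
grip_width: 0.408
grip_force: 60.4
```

Call:
servo_tool:
  commands:
    - [1, [0, 0, 0], [0, 0, 0]]
    - [1, [0, 0, 0], [0, 0, 0]]

```text
time_s: 36.32
eef_pos: [576.1, 31.3, 115.4]
ee_rot: [0.001, 0.132, 0.991, -0.0]
force: [0.6, 0.3, -2.9]
grip_width: 0.409
grip_force: 60.4
```

```bash
python3 - <<'E'
from h import *
s=__import__("rig").sense();print(to(575.5,31.2,81,s))
E
```

```text
[ 0.7 -0.2 34.4]
```

Call:
servo_tool:
  commands:
    - [1, [0.0005, 0, 0.01], [0, 0, 0]]
    - [1, [0, 0, 0.01], [0, 0, 0]]
    - [1, [0, 0, 0.006], [0, 0, 0]]
    - [1, [0, 0, 0.003], [0, 0, 0]]
    - [1, [0, 0, 0.0015], [0, 0, 0]]
    - [1, [0, 0, 0], [0, 0, 0]]
    - [1, [0, 0, 0], [0, 0, 0]]

```text
time_s: 36.9
eef_pos: [575.2, 31.5, 83.7]
ee_rot: [0.0, 0.132, 0.991, 0.0]
force: [0.0, 0.7, -2.9]
grip_width: 0.411
grip_force: 60.4
```

Call:
servo_tool:
  commands:
    - [1, [0, 0, 0.001], [0, 0, 0]]
    - [1, [0, 0, 0.001], [0, 0, 0]]
    - [1, [0, 0, 0.001], [0, 0, 0]]
    - [1, [0, 0, 0], [0, 0, 0]]

```text
time_s: 37.23
eef_pos: [575.2, 31.5, 81.0]
ee_rot: [0.0, 0.132, 0.991, -0.0]
force: [-0.3, 1.0, 0.7]
grip_width: 0.408
grip_force: 60.7
```

Call:
servo_tool:
  commands:
    - [1, [0, 0, 0.0008], [0, 0, 0]]
    - [1, [0, 0, 0.0005], [0, 0, 0]]
    - [1, [0, 0, 0], [0, 0, 0]]

```text
time_s: 37.48
eef_pos: [575.5, 31.5, 81.0]
ee_rot: [0.001, 0.132, 0.991, -0.0]
force: [-3.3, 0.5, 11.7]
grip_width: 0.407
grip_force: 61.7
```

Call:
servo_tool:
  commands:
    - [-1, [0, 0, 0], [0, 0, 0]]
    - [-1, [0, 0, 0], [0, 0, 0]]
    - [-1, [0, 0, 0], [0, 0, 0]]
    - [-1, [0, 0, 0], [0, 0, 0]]
    - [-1, [0, 0, 0], [0, 0, 0]]
    - [-1, [0, 0, -0.01], [0, 0, 0]]
    - [-1, [0, 0, -0.03], [0, 0, 0]]
    - [-1, [0, 0, -0.04], [0, 0, 0]]
    - [-1, [0, 0, -0.04], [0, 0, 0]]
    - [-1, [0, 0, -0.04], [0, 0, 0]]

```text
time_s: 38.32
eef_pos: [574.6, 31.6, 242.1]
ee_rot: [0.0, 0.132, 0.991, -0.0]
force: [0.3, -0.7, 0.6]
grip_width: 1.001
grip_force: 0.0
```

Call:
servo_tool:
  commands:
    - [-1, [-0.0016, -0.0296, 0], [0, 0, 0]]
    - [-1, [-0.0016, -0.0296, 0], [0, 0, 0]]
    - [-1, [-0.0016, -0.0296, 0], [0, 0, 0]]
    - [-1, [-0.0016, -0.0296, 0], [0, 0, 0]]
    - [-1, [-0.0016, -0.0296, 0], [0, 0, 0]]
    - [-1, [-0.0016, -0.0296, 0], [0, 0, 0]]
    - [-1, [-0.0016, -0.0296, 0], [0, 0, 0]]
    - [-1, [-0.0016, -0.0296, 0], [0, 0, 0]]
    - [-1, [-0.0016, -0.0296, 0], [0, 0, 0]]
    - [-1, [-0.0016, -0.0296, 0], [0, 0, 0]]

```text
time_s: 39.15
eef_pos: [512.4, -259.7, 240.2]
ee_rot: [0.0, 0.132, 0.991, -0.0]
force: [1.0, 0.5, 0.3]
grip_width: 1.0
grip_force: 0.0
```

Call:
servo_tool:
  commands:
    - [-1, [-0.0016, -0.0296, 0], [0, 0, 0]]
    - [-1, [-0.0016, -0.0296, 0], [0, 0, 0]]
    - [-1, [-0.0016, -0.0293, 0], [0, 0, 0]]
    - [-1, [0, 0, 0.02], [0, 0, 0]]
    - [-1, [0, 0, 0.02], [0, 0, 0]]
    - [-1, [0, 0, 0.01], [0, 0, 0]]
    - [-1, [0, 0, 0], [0, 0, 0]]
    - [-1, [0, 0, 0], [0, 0, 0]]

```text
time_s: 39.82
eef_pos: [494.7, -344.8, 190.1]
ee_rot: [0.0, 0.132, 0.991, -0.0]
force: [-0.5, -0.5, 0.3]
grip_width: 1.002
grip_force: 0.0
```

```bash
python3 - <<'E'
from h import *
import rig
s=rig.sense();print(to(495.6,-345,81.5,s))
c=rig.capture("top");pickle.dump(c,open("top4.pkl","wb"));d=rig.capture("scene");pickle.dump(d,open("scene4.pkl","wb"))
a=cv2.resize(c["pixels"][188:288,258:390,::-1],None,fx=3,fy=3,interpolation=cv2.INTER_CUBIC);b=cv2.resize(d["pixels"][180:280,250:382,::-1],None,fx=3,fy=3,interpolation=cv2.INTER_CUBIC)
cv2.imwrite("pics/c4.png",cv2.convertScaleAbs(np.hstack([a,b]),alpha=1.6,beta=15))
E
```

```text
[-9.000e-01  1.000e-01  1.086e+02]
```

View pics/c4.png

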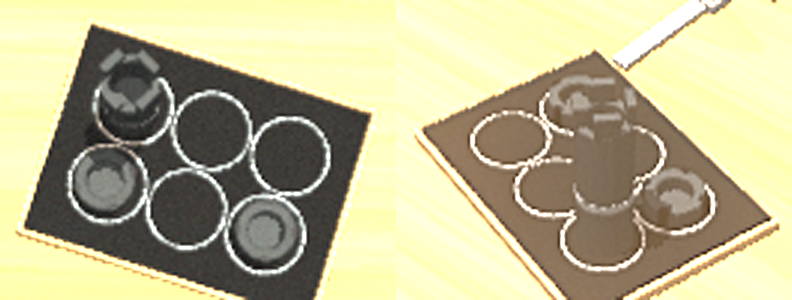

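The crown tube stands upright inside its outline (top half, (133,118)), the other outlines are empty and the locknuts are in place.

Call:
servo_tool:
  commands:
    - [-1, [-0.0009, 0, 0.02], [0, 0, 0]]
    - [-1, [0, 0, 0.022], [0, 0, 0]]
    - [-1, [0, 0, 0.022], [0, 0, 0]]
    - [-1, [0, 0, 0.022], [0, 0, 0]]
    - [-1, [0, 0, 0.014], [0, 0, 0]]
    - [-1, [0, 0, 0.007], [0, 0, 0]]
    - [-1, [0, 0, 0], [0, 0, 0]]
    - [-1, [0, 0, 0], [0, 0, 0]]

```text
time_s: 40.58
eef_pos: [495.8, -345.6, 83.5]
ee_rot: [0.001, 0.132, 0.991, -0.001]
force: [1.3, -0.1, 0.4]
grip_width: 1.003
grip_force: 0.0
```

Call:
servo_tool:
  commands:
    - [1, [0, 0, 0], [0, 0, 0]]
    - [1, [0, 0, 0], [0, 0, 0]]
    - [1, [0, 0, 0], [0, 0, 0]]
    - [1, [0, 0, 0], [0, 0, 0]]
    - [1, [0, 0, 0], [0, 0, 0]]
    - [1, [0, 0, 0], [0, 0, 0]]
    - [1, [0, 0, 0], [0, 0, 0]]
    - [1, [0, 0, 0], [0, 0, 0]]
    - [1, [0, 0, 0], [0, 0, 0]]

```text
time_s: 41.33
eef_pos: [495.6, -345.4, 83.1]
ee_rot: [0.0, 0.132, 0.991, -0.0]
force: [-0.1, 1.6, 5.8]
grip_width: 0.455
grip_force: 59.9
```

Call:
servo_tool:
  commands:
    - [1, [0, 0, -0.01], [0, 0, 0]]
    - [1, [0, 0, -0.02], [0, 0, 0]]
    - [1, [0, 0, -0.03], [0, 0, 0]]
    - [1, [0, 0, -0.03], [0, 0, 0]]
    - [1, [0, 0, -0.03], [0, 0, 0]]
    - [1, [0, 0, -0.03], [0, 0, 0]]
    - [1, [0, 0, -0.01], [0, 0, 0]]
    - [1, [0, 0, 0], [0, 0, 0]]
    - [1, [0, 0, 0], [0, 0, 0]]

```text
time_s: 42.08
eef_pos: [494.9, -344.9, 240.7]
ee_rot: [-0.001, 0.132, 0.991, 0.001]
force: [-0.2, 0.9, -5.4]
grip_width: 0.453
grip_force: 61.2
```

```bash
python3 - <<'E'
from h import *
from scipy.optimize import least_squares
s=__import__("rig").sense();print(to(545.6,-72,88,s))
c=np.array([(x,y) for x in(-27,27) for y in(-54,0,54)])
for n in("top4","scene4"):
    C=L(n+".pkl");g=C["pixels"].astype(int)
    P=np.array([q for v in range(180,300) for u in range(245,390) if g[v,u].min()>90 and np.ptp(g[v,u])<60 for q in [at(C,u,v,12)[:2]] if np.linalg.norm(q-(535.6,-13.6))<105])
    def rs(p):
        w=p[2];R=np.array([[np.cos(w),-np.sin(w)],[np.sin(w),np.cos(w)]])
        return np.abs(np.linalg.norm(P[:,None]-(c@R.T+p[:2]),axis=2)-25.5).min(1)
    r=least_squares(rs,[535.6,-13.6,-.282],loss="cauchy",f_scale=1.5).x;w=r[2];R=np.array([[np.cos(w),-np.sin(w)],[np.sin(w),np.cos(w)]])
    print(n,len(P),(c@R.T+r[:2]).round(1)[[1,3,5]].tolist())
    k=cloud(C);k=k[(np.abs(k[:,2]-128)<5)&(np.linalg.norm(k[:,:2]-(575.5,31),axis=1)<34)]
    e=least_squares(lambda p:np.maximum(np.linalg.norm(k[:,:2]-p,axis=1)-18,0)+np.maximum(12-np.linalg.norm(k[:,:2]-p,axis=1),0),k[:,:2].mean(0),loss="soft_l1")
    print("crown",e.x.round(1))
E
```

```text
[ 22.2 276.5 153. ]
top4 501 [[509.4, -6.1], [546.2, -73.0], [576.3, 30.8]]
crown [574.4  31.2]
scene4 329 [[507.1, -7.0], [544.0, -73.8], [574.0, 29.9]]
crown [575.2  32.9]
```

Call:
servo_tool:
  commands:
    - [1, [0.0011, 0.0146, 0], [0, 0, 0]]
    - [1, [0.0022, 0.029, 0], [0, 0, 0]]
    - [1, [0.0024, 0.0291, 0], [0, 0, 0]]
    - [1, [0.0024, 0.0291, 0], [0, 0, 0]]
    - [1, [0.0024, 0.0291, 0], [0, 0, 0]]
    - [1, [0.0024, 0.0291, 0], [0, 0, 0]]
    - [1, [0.0024, 0.0291, 0], [0, 0, 0]]
    - [1, [0.0024, 0.0291, 0], [0, 0, 0]]
    - [1, [0.0024, 0.0291, 0], [0, 0, 0]]
    - [1, [0.0022, 0.0291, 0], [0, 0, 0]]

```text
time_s: 42.92
eef_pos: [545.3, -70.4, 240.0]
ee_rot: [-0.002, 0.132, 0.991, 0.0]
force: [-0.1, 0.8, -5.2]
grip_width: 0.454
grip_force: 61.5
```

Call:
servo_tool:
  commands:
    - [1, [0, 0, 0], [0, 0, 0]]
    - [1, [0, 0, 0.02], [0, 0, 0]]
    - [1, [0, 0, 0.03], [0, 0, 0]]
    - [1, [0, 0, 0.03], [0, 0, 0]]
    - [1, [0, 0, 0.02], [0, 0, 0]]
    - [1, [0, 0, 0.01], [0, 0, 0]]
    - [1, [0, 0, 0], [0, 0, 0]]
    - [1, [0, 0, 0], [0, 0, 0]]
    - [1, [0, 0, 0], [0, 0, 0]]

```text
time_s: 43.67
eef_pos: [546.7, -72.8, 133.4]
ee_rot: [0.001, 0.132, 0.991, -0.0]
force: [-0.3, -0.4, -4.6]
grip_width: 0.452
grip_force: 62.0
```

```bash
python3 - <<'E'
from h import *
s=__import__("rig").sense();print(to(545.6,-72,89.1,s))
E
```

```text
[ 1.3  0.5 44.3]
```

Call:
servo_tool:
  commands:
    - [1, [0.001, 0.0005, 0.012], [0, 0, 0]]
    - [1, [0, 0, 0.014], [0, 0, 0]]
    - [1, [0, 0, 0.008], [0, 0, 0]]
    - [1, [0, 0, 0.005], [0, 0, 0]]
    - [1, [0, 0, 0.0025], [0, 0, 0]]
    - [1, [0, 0, 0], [0, 0, 0]]
    - [1, [0, 0, 0], [0, 0, 0]]

```text
time_s: 44.25
eef_pos: [545.7, -72.1, 91.4]
ee_rot: [0.001, 0.132, 0.991, -0.0]
force: [0.1, -0.4, -5.0]
grip_width: 0.455
grip_force: 62.2
```

Call:
servo_tool:
  commands:
    - [1, [0, 0, 0.001], [0, 0, 0]]
    - [1, [0, 0, 0.001], [0, 0, 0]]
    - [1, [0, 0, 0.0008], [0, 0, 0]]
    - [1, [0, 0, 0], [0, 0, 0]]

```text
time_s: 44.58
eef_pos: [545.8, -72.0, 89.1]
ee_rot: [0.001, 0.132, 0.991, -0.0]
force: [-2.1, 0.4, 5.2]
grip_width: 0.46
grip_force: 63.2
```

Call:
servo_tool:
  commands:
    - [1, [0, 0, 0.0008], [0, 0, 0]]
    - [1, [0, 0, 0.0005], [0, 0, 0]]
    - [1, [0, 0, 0], [0, 0, 0]]

```text
time_s: 44.83
eef_pos: [546.1, -72.1, 89.1]
ee_rot: [0.001, 0.132, 0.991, -0.0]
force: [-5.6, 1.3, 16.0]
grip_width: 0.455
grip_force: 64.0
```

Call:
servo_tool:
  commands:
    - [-1, [0, 0, 0], [0, 0, 0]]
    - [-1, [0, 0, 0], [0, 0, 0]]
    - [-1, [0, 0, 0], [0, 0, 0]]
    - [-1, [0, 0, 0], [0, 0, 0]]
    - [-1, [0, 0, 0], [0, 0, 0]]
    - [-1, [0, 0, -0.01], [0, 0, 0]]
    - [-1, [0, 0, -0.03], [0, 0, 0]]
    - [-1, [0, 0, -0.04], [0, 0, 0]]
    - [-1, [0, 0, -0.04], [0, 0, 0]]
    - [-1, [0, 0, -0.04], [0, 0, 0]]

```text
time_s: 45.67
eef_pos: [544.9, -71.8, 249.4]
ee_rot: [0.0, 0.132, 0.991, -0.0]
force: [0.7, -0.4, -0.3]
grip_width: 0.996
grip_force: 0.0
```

Call:
servo_tool:
  commands:
    - [-1, [0.0047, -0.028, 0], [0, 0, 0]]
    - [-1, [0.0047, -0.028, 0], [0, 0, 0]]
    - [-1, [0.0047, -0.028, 0], [0, 0, 0]]
    - [-1, [0.0047, -0.028, 0], [0, 0, 0]]
    - [-1, [0.0047, -0.028, 0], [0, 0, 0]]
    - [-1, [0.0047, -0.028, 0], [0, 0, 0]]
    - [-1, [0.0047, -0.028, 0], [0, 0, 0]]
    - [-1, [0.0047, -0.028, 0], [0, 0, 0]]
    - [-1, [0.0047, -0.028, 0], [0, 0, 0]]
    - [-1, [0.0047, -0.028, 0], [0, 0, 0]]

```text
time_s: 46.5
eef_pos: [425.9, -331.0, 247.6]
ee_rot: [0.0, 0.132, 0.991, -0.0]
force: [1.4, -0.4, 0.0]
grip_width: 0.997
grip_force: 0.0
```

Call:
servo_tool:
  commands:
    - [-1, [0.0047, -0.0285, 0], [0, 0, 0]]
    - [-1, [0, 0, 0.02], [0, 0, 0]]
    - [-1, [0, 0, 0.02], [0, 0, 0]]
    - [-1, [0, 0, 0.01], [0, 0, 0]]
    - [-1, [0, 0, 0], [0, 0, 0]]
    - [-1, [0, 0, 0], [0, 0, 0]]
    - [-1, [0, 0, 0], [0, 0, 0]]

```text
time_s: 47.08
eef_pos: [415.2, -356.3, 198.1]
ee_rot: [0.001, 0.132, 0.991, -0.001]
force: [1.0, 0.2, -0.1]
grip_width: 1.002
grip_force: 0.0
```

```bash
python3 - <<'E'
from h import *
s=__import__("rig").sense();print(to(414.9,-356.2,88.5,s))
E
```

```text
[  0.5   0.2 109.6]
```

Call:
servo_tool:
  commands:
    - [-1, [0, 0, 0.02], [0, 0, 0]]
    - [-1, [0, 0, 0.022], [0, 0, 0]]
    - [-1, [0, 0, 0.022], [0, 0, 0]]
    - [-1, [0, 0, 0.022], [0, 0, 0]]
    - [-1, [0, 0, 0.014], [0, 0, 0]]
    - [-1, [0, 0, 0.008], [0, 0, 0]]
    - [-1, [0, 0, 0], [0, 0, 0]]
    - [-1, [0, 0, 0], [0, 0, 0]]

```text
time_s: 47.75
eef_pos: [415.1, -356.5, 89.7]
ee_rot: [0.001, 0.132, 0.991, -0.001]
force: [0.1, -0.3, 1.2]
grip_width: 1.0
grip_force: 0.0
```

Call:
servo_tool:
  commands:
    - [1, [0, 0, 0], [0, 0, 0]]
    - [1, [0, 0, 0], [0, 0, 0]]
    - [1, [0, 0, 0], [0, 0, 0]]
    - [1, [0, 0, 0], [0, 0, 0]]
    - [1, [0, 0, 0], [0, 0, 0]]
    - [1, [0, 0, 0], [0, 0, 0]]
    - [1, [0, 0, 0], [0, 0, 0]]
    - [1, [0, 0, 0], [0, 0, 0]]
    - [1, [0, 0, 0], [0, 0, 0]]

```text
time_s: 48.5
eef_pos: [414.9, -356.5, 89.6]
ee_rot: [0.0, 0.132, 0.991, -0.001]
force: [-0.6, 1.8, 5.8]
grip_width: 0.501
grip_force: 60.8
```

Call:
servo_tool:
  commands:
    - [1, [0, 0, -0.01], [0, 0, 0]]
    - [1, [0, 0, -0.02], [0, 0, 0]]
    - [1, [0, 0, -0.03], [0, 0, 0]]
    - [1, [0, 0, -0.03], [0, 0, 0]]
    - [1, [0, 0, -0.03], [0, 0, 0]]
    - [1, [0, 0, -0.03], [0, 0, 0]]
    - [1, [0, 0, -0.02], [0, 0, 0]]
    - [1, [0, 0, 0], [0, 0, 0]]
    - [1, [0, 0, 0], [0, 0, 0]]

```text
time_s: 49.25
eef_pos: [414.5, -355.8, 258.2]
ee_rot: [-0.0, 0.132, 0.991, 0.0]
force: [-0.6, 0.9, -7.9]
grip_width: 0.505
grip_force: 62.9
```

```bash
python3 - <<'E'
from h import *
s=__import__("rig").sense();print(to(509.8,-5,94.9,s))
E
```

```text
[-3.000e-01  3.635e+02  1.634e+02]
```

Call:
servo_tool:
  commands:
    - [1, [0, 0.0145, 0], [0, 0, 0]]
    - [1, [0, 0.029, 0], [0, 0, 0]]
    - [1, [0, 0.029, 0], [0, 0, 0]]
    - [1, [0, 0.029, 0], [0, 0, 0]]
    - [1, [0, 0.029, 0], [0, 0, 0]]
    - [1, [0, 0.029, 0], [0, 0, 0]]
    - [1, [0, 0.029, 0], [0, 0, 0]]
    - [1, [0, 0.029, 0], [0, 0, 0]]
    - [1, [0, 0.029, 0], [0, 0, 0]]
    - [1, [0, 0.029, 0], [0, 0, 0]]

```text
time_s: 50.08
eef_pos: [485.9, -88.0, 256.4]
ee_rot: [-0.002, 0.132, 0.991, 0.001]
force: [1.6, -1.3, -6.2]
grip_width: 0.502
grip_force: 62.9
```

Call:
servo_tool:
  commands:
    - [1, [0, 0.029, 0], [0, 0, 0]]
    - [1, [0, 0.029, 0], [0, 0, 0]]
    - [1, [0, 0.029, 0], [0, 0, 0]]
    - [1, [0, 0, 0], [0, 0, 0]]
    - [1, [0, 0, 0.02], [0, 0, 0]]
    - [1, [0, 0, 0.025], [0, 0, 0]]
    - [1, [0, 0, 0.01], [0, 0, 0]]
    - [1, [0, 0, 0], [0, 0, 0]]
    - [1, [0, 0, 0], [0, 0, 0]]
    - [1, [0, 0, 0], [0, 0, 0]]

```text
time_s: 50.92
eef_pos: [509.9, -6.5, 204.6]
ee_rot: [0.001, 0.132, 0.991, -0.0]
force: [0.1, 0.3, -6.3]
grip_width: 0.5
grip_force: 63.9
```

```bash
python3 - <<'E'
from h import *
s=__import__("rig").sense();print(to(509.8,-5,95.6,s),s['eef_pos'])
E
```

```text
[  0.6   1.4 109. ] [509.9173819   -6.46414348 204.58730893]
```

Call:
servo_tool:
  commands:
    - [1, [0.0005, 0.0014, 0.015], [0, 0, 0]]
    - [1, [0, 0, 0.025], [0, 0, 0]]
    - [1, [0, 0, 0.025], [0, 0, 0]]
    - [1, [0, 0, 0.018], [0, 0, 0]]
    - [1, [0, 0, 0.01], [0, 0, 0]]
    - [1, [0, 0, 0.007], [0, 0, 0]]
    - [1, [0, 0, 0.004], [0, 0, 0]]
    - [1, [0, 0, 0.002], [0, 0, 0]]
    - [1, [0, 0, 0], [0, 0, 0]]
    - [1, [0, 0, 0], [0, 0, 0]]

```text
time_s: 51.75
eef_pos: [509.9, -4.9, 98.5]
ee_rot: [0.001, 0.132, 0.991, -0.0]
force: [0.1, 0.7, -7.1]
grip_width: 0.499
grip_force: 64.3
```

Call:
servo_tool:
  commands:
    - [1, [0, 0, 0.001], [0, 0, 0]]
    - [1, [0, 0, 0.001], [0, 0, 0]]
    - [1, [0, 0, 0.0008], [0, 0, 0]]
    - [1, [0, 0, 0], [0, 0, 0]]

```text
time_s: 52.08
eef_pos: [509.7, -4.9, 95.6]
ee_rot: [0.001, 0.132, 0.991, -0.0]
force: [-1.3, -0.5, 1.2]
grip_width: 0.501
grip_force: 65.2
```

Call:
servo_tool:
  commands:
    - [1, [0, 0, 0.0008], [0, 0, 0]]
    - [1, [0, 0, 0.0005], [0, 0, 0]]
    - [1, [0, 0, 0], [0, 0, 0]]

```text
time_s: 52.33
eef_pos: [510.1, -4.9, 95.6]
ee_rot: [0.001, 0.132, 0.991, -0.0]
force: [-6.2, 0.0, 14.7]
grip_width: 0.501
grip_force: 66.1
```

Contact. Next I release, rise, clear out toward the robot side and check.

Call:
servo_tool:
  commands:
    - [-1, [0, 0, 0], [0, 0, 0]]
    - [-1, [0, 0, 0], [0, 0, 0]]
    - [-1, [0, 0, 0], [0, 0, 0]]
    - [-1, [0, 0, 0], [0, 0, 0]]
    - [-1, [0, 0, 0], [0, 0, 0]]
    - [-1, [0, 0, -0.01], [0, 0, 0]]
    - [-1, [0, 0, -0.03], [0, 0, 0]]
    - [-1, [0, 0, -0.04], [0, 0, 0]]
    - [-1, [0, 0, -0.04], [0, 0, 0]]
    - [-1, [0, 0, -0.04], [0, 0, 0]]

```text
time_s: 53.17
eef_pos: [508.9, -4.7, 256.3]
ee_rot: [0.0, 0.132, 0.991, -0.0]
force: [0.2, -0.1, 0.3]
grip_width: 1.002
grip_force: 0.0
```

Call:
servo_tool:
  commands:
    - [-1, [0, -0.03, 0], [0, 0, 0]]
    - [-1, [0, -0.03, 0], [0, 0, 0]]
    - [-1, [0, -0.03, 0], [0, 0, 0]]
    - [-1, [0, -0.03, 0], [0, 0, 0]]
    - [-1, [0, -0.03, 0], [0, 0, 0]]
    - [-1, [0, -0.03, 0], [0, 0, 0]]
    - [-1, [0, -0.03, 0], [0, 0, 0]]
    - [-1, [0, -0.03, 0], [0, 0, 0]]
    - [-1, [0, 0, 0], [0, 0, 0]]
    - [-1, [0, 0, 0], [0, 0, 0]]

```text
time_s: 54.0
eef_pos: [446.2, -237.3, 254.0]
ee_rot: [0.0, 0.133, 0.991, 0.0]
force: [0.1, 0.5, 0.1]
grip_width: 1.001
grip_force: 0.0
```

```bash
python3 - <<'E'
import rig
from h import *
from scipy.optimize import least_squares
c=rig.capture("top");d=rig.capture("scene")
a=cv2.resize(c["pixels"][188:288,258:390,::-1],None,fx=3,fy=3,interpolation=cv2.INTER_CUBIC);b=cv2.resize(d["pixels"][180:280,250:382,::-1],None,fx=3,fy=3,interpolation=cv2.INTER_CUBIC)
e=cv2.resize(d["pixels"],(396,297))[:,:,::-1];f=cv2.resize(c["pixels"],(396,297))[:,:,::-1]
cv2.imwrite("pics/c5.png",np.vstack([cv2.convertScaleAbs(np.hstack([a,b]),alpha=1.6,beta=15),np.hstack([f,e])]))
for nm,C in(("top",cloud(c)),("scene",cloud(d))):
    for n,q,z,rad in(("crown",(575.3,31),128,18),("cage",(545.6,-71),136,20),("barrel",(510,-5),144,22),("coup",(474,346),120,23)):
        k=C[(np.abs(C[:,2]-z)<5)&(np.linalg.norm(C[:,:2]-q,axis=1)<34)]
        r=least_squares(lambda p:np.maximum(np.linalg.norm(k[:,:2]-p,axis=1)-rad,0)+np.maximum(rad-6-np.linalg.norm(k[:,:2]-p,axis=1),0),k[:,:2].mean(0),loss="soft_l1")
        print(nm,n,len(k),r.x.round(1),np.median(k[:,2]).round(1))
print(rig.sense()['time_s'])
E
```

```text
top crown 121 [574.4  31.1] 127.5
top cage 175 [545.5 -72.6] 135.1
top barrel 208 [509.4  -5.7] 143.4
top coup 304 [473.5 345.5] 119.3
scene crown 155 [575.5  33.5] 129.2
scene cage 205 [546.2 -70.5] 136.6
scene barrel 242 [510.9  -3.8] 144.7
scene coup 411 [474.8 346.5] 120.9
54.1
```

View pics/c5.png

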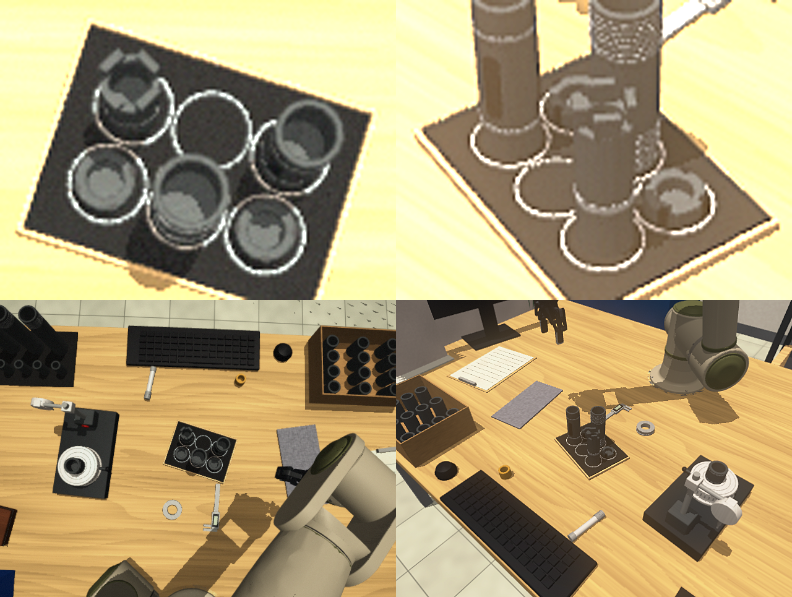

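The final picture shows the crown tube, cage and barrel upright on their own outlines: (133,110), (300,140) and (187,200) in the top-left crop. The locknuts are unmoved, the coupling is centred on the spin table, the mat is empty and the arm is clear.

```bash
python3 -c "
import rig;print(rig.finish_job())"
```

```text
the job is handed in; nothing more can be done
None
```

I handed the job in at about 54 s: the coupling stands upright on the spin table within about 2 mm of centre, the barrel, cage and crown tube are back upright on their own outlines, and the locknuts were not moved.

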